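# Swap the odd kiln post

## Task

The three posts on the round kiln shelf must all be the same height to carry the next shelf, but one of them does not match the other two. First stand that odd post upright on the empty marked place in the front row of the slatted rack and let go of it, then take the post of the right height from the rack's front row and stand it upright on the mark that came free on the kiln shelf. Leave every other post and everything else where it is.

Things in the scene. Friction and masses are not known exactly. Their poses are not given: they have to be found in the camera images.
- kiln_shelf: round buff-white kiln shelf, a disc 240 across and 12 thick, fixed on the table. Origin: centre of its underside. Three post places are marked on top as thin dark rings 54 across, 85 from its centre, 120 degrees apart; a kiln post stands on each at the start, two of one height and one of the other.
- spot0 (a point): centre of a marked place, on the kiln shelf's top face (12 above the table)
- spot1 (a point): as spot0, the next marked place
- spot2 (a point): as spot0, the third marked place
- rack: wooden drying rack with a slatted roof, fixed, open at front and back. Floor board 12 thick, own x -60 to +140, own y +-165. Origin: on the table under the middle of the front row; own -x is the open front, towards the robot. Front-row places at own x 0, own y -85, 0, +85: one tall post, one short post, one empty. At own x about +90: one more post and a bowl. Legs 14 square at own x 35 and 130, y +-157.
- roof_edge (a point): middle of the lower front edge of the rack's roof, at rack's own x -8, 162 above the table. The roof is 12 thick, as wide as the rack, and runs back from here; its end rails (own y +-157, 14 wide) reach 188 above the table. It hangs over the front-row posts, so the tool has to come in from the front, tilted some 30 to 45 degrees from vertical.
- free_mark: the empty place in the rack's front row: a flat ring mark 54 across on the rack's floor, 12 above the table; origin at its centre on the floor
- tall1_mid (a point): a tall kiln post: plain buff upright cylinder 40 across, 90 high, about 0.16 kg, dark bore spot on top. Point: its centre, 45 above its foot; own z is its axis. It may stand on the kiln shelf or in the rack (see its position)
- tall2_mid (a point): a tall kiln post: plain buff upright cylinder 40 across, 90 high, about 0.16 kg, dark bore spot on top. Point: its centre, 45 above its foot; own z is its axis. It may stand on the kiln shelf or in the rack (see its position)
- tall3_mid (a point): a tall kiln post: plain buff upright cylinder 40 across, 90 high, about 0.16 kg, dark bore spot on top. Point: its centre, 45 above its foot; own z is its axis. It may stand on the kiln shelf or in the rack (see its position)
- short1_mid (a point): a short kiln post: plain buff upright cylinder 40 across, 60 high, about 0.11 kg, dark bore spot on top. Point: its centre, 30 above its foot; own z is its axis. It may stand on the kiln shelf or in the rack (see its position)
- short2_mid (a point): a short kiln post: plain buff upright cylinder 40 across, 60 high, about 0.11 kg, dark bore spot on top. Point: its centre, 30 above its foot; own z is its axis. It may stand on the kiln shelf or in the rack (see its position)
- short3_mid (a point): a short kiln post: plain buff upright cylinder 40 across, 60 high, about 0.11 kg, dark bore spot on top. Point: its centre, 30 above its foot; own z is its axis. It may stand on the kiln shelf or in the rack (see its position)
- cup: bystander: open bisque cup, 48 across, 50 high, stands on the middle of the kiln shelf; origin: centre of its underside
- cone_pack: bystander: clay bar 18 x 40 with three little cones, 40 high, on the kiln shelf near its rim; origin: centre of its underside
- bowl: bystander: bowl 76 across, 45 high, on the rack's floor in the back row; origin: centre of its underside
- glaze_jar: bystander: capped jar 56 across, 75 high, on the table between robot and work; origin: centre of its underside
- paddle: bystander: flat wooden paddle lying on the table near the robot, about 240 long (its own x), 60 wide, 12 thick; origin near the middle of its length
- trim_tool: bystander: wooden-handled brush lying on the table near the robot, about 200 long (its own x), under 30 high; origin: centre of its underside
Mind the look-alikes: they are no part of the job. Leave any blue, orange or pink look-alike of the part that bears tall1_mid alone.

How it is judged:
On the way:
1. the odd post stands released on the empty marked place in the rack (((horizontal distance between tall2_mid and spot2 below 0.03 m and horizontal distance between short1_mid and free_mark below 0.015 m and angle between short1_mid's own z axis and vertical below 0.08 rad and height (world z) of short1_mid between 0.038 and 0.046 m and contact force between the fingers and anything else below 0.2 N) or (horizontal distance between short2_mid and spot2 below 0.03 m and horizontal distance between tall1_mid and free_mark below 0.015 m and angle between tall1_mid's own z axis and vertical below 0.08 rad and height (world z) of tall1_mid between 0.053 and 0.061 m and contact force between the fingers and anything else below 0.2 N))), for 0.2 s.
At the end, for the whole second after the job is handed in: The replacement post stands upright (within 0.08 rad) within 15 mm of the freed kiln shelf mark, the odd post likewise on the rack's empty mark; the two matching posts and the other rack posts are upright and within 15 mm of where they stood (((horizontal distance between tall2_mid and spot2 below 0.03 m and horizontal distance between short1_mid and free_mark below 0.015 m and angle between each of short1_mid, tall1_mid, tall2_mid, short2_mid, short3_mid's own z axis and vertical below 0.08 rad and height (world z) of short1_mid between 0.038 and 0.046 m and ((horizontal distance between tall3_mid and spot0 below 0.015 m and angle between tall3_mid's own z axis and vertical below 0.08 rad and height (world z) of tall3_mid between 0.053 and 0.061 m) or (horizontal distance between tall3_mid and spot1 below 0.015 m and angle between tall3_mid's own z axis and vertical below 0.08 rad and height (world z) of tall3_mid between 0.053 and 0.061 m)) and distance of each of tall1_mid, tall2_mid, short2_mid, short3_mid from where it was at the start of the episode below 0.015 m) or (horizontal distance between short2_mid and spot2 below 0.03 m and horizontal distance between tall1_mid and free_mark below 0.015 m and angle between each of tall1_mid, short1_mid, short2_mid, tall2_mid, tall3_mid's own z axis and vertical below 0.08 rad and height (world z) of tall1_mid between 0.053 and 0.061 m and ((horizontal distance between short3_mid and spot0 below 0.015 m and angle between short3_mid's own z axis and vertical below 0.08 rad and height (world z) of short3_mid between 0.038 and 0.046 m) or (horizontal distance between short3_mid and spot1 below 0.015 m and angle between short3_mid's own z axis and vertical below 0.08 rad and height (world z) of short3_mid between 0.038 and 0.046 m)) and distance of each of short1_mid, short2_mid, tall2_mid, tall3_mid from where it was at the start of the episode below 0.015 m))); the robot touches nothing.
It fails at once if a bystander was moved by more than 20 mm (distance of any of cup, cone_pack, bowl, glaze_jar, paddle, trim_tool from where it was at the start of the episode above 0.02 m).
It also fails if it takes over 72 s, if anything falls off the work surface, if the arm or the gripper's body presses on something with over 40 N, if the wrist force passes 120 N, or if a joint passes its speed limit or range.

## Robot

A 7-joint arm with a two-finger parallel gripper is mounted at the origin on the work surface. World frame = base frame: x ahead of the robot, y to its left, z up, the work surface at z = 0. Lengths are in m, angles in rad, forces in N, time in s.
With the tool pointing down it reaches from about 0.4 to 0.875 m from the base axis. Payload 19.3 kg.
Tool frame: the origin (TCP) lies at the very end of the fingers, on their centre line; the grasp point (between the pads) lies 19 mm behind it; y points along the fingers, x is the direction in which the jaws open and shut, and the axes are right-handed (so a half turn about y gives the same grasp; the last joint's range is limited). The gripper opens to 85 mm and grips with 20 to 120 N. Pads are 22 mm wide; open, the fingers measure 114 mm over their backs; the gripper's body (76 mm by 85 mm) begins 54 mm behind the grasp point. The pads swing forward as they close: fully open they stand 13 mm farther back than shut.
Start: joints at [-1.271, 0.521, -0.036, 1.599, 0.021, 1.021, -0.113], TCP at [0.226, 0.583, 0.201] pointing down, gripper open.
Joint ranges: [-2.91, 2.91], [-0.3, 2.13], [-1.5, 1.42], [0.17, 2.43], [-1.26, 4.41], [0.16, 1.93], [-2.52, 2.52]. Speed limits (rad/s): [1.89, 1.89, 2.39, 2.39, 3.01, 3.01, 3.01].

## Interface

Orientations are given as [roll, pitch, yaw] about the fixed x, y, z axes, in that order (R = Rz(yaw) Ry(pitch) Rx(roll)).
In Python, from workcell import bot gives the robot as it stands. The module is installed in compiled form; this text tells all that it offers.
- The arm moves only by the shell command python3 -m crank 'ROWS' [FORCE]. ROWS is JSON, a list of rows, each an object of numbers: "hand": the closure, from 0 (fully open) to 1 (shut); "dx", "dy", "dz": the shift along the tool's x, y, z in mm; "yaw": the turn about the tool's y in rad. In form: [{"hand": .., "dx": .., "dy": .., "dz": .., "yaw": ..}, ...]. A call has 1 to 12 rows; each row is the pose to reach, as a shift and turn from the pose commanded when the call began, along the tool's axes at that moment; what a row does not reach only later rows make up. A row lasts 1/12 s, in which the tool goes at most 41.7 mm and 7.16 degrees, less where a joint would pass 70% of its speed; a pose out of reach is approached as far as the arm can. A call with a gripper value outside its range is refused whole. The fingers move at their own pace and stop on an object; FORCE is the grip in N (left out, the last holds). Time passes only in rows, so rows that repeat a pose let the fingers close. It gives the time, the measured TCP pose, the force and the opening at its end, in the units of the state.
- bot.observe(): the state, without advancing time (a new reading comes with each control period).
- bot.grab_frame(name): name is "scene" or "side" or "wrist"; returns the picture (400x640x3 uint8, red, green, blue); there is no depth.
- bot.camera_info(name): a dict with "fx", "fy", "cx", "cy" (pixels), "rvec" (rotation vector, rad) and "tvec" (3), from world to camera coordinates, as OpenCV has them. Camera axes: x right, y down, z forward; pixel columns grow to the right and rows downward; lengths in m; the calibration is good to about 2 mm. The wrist camera is an equidistant fisheye: a pixel r from the principal point sees the ray r / f radians off the axis. A picture is of the moment at which its call begins: read the wrist's pose just before it. camera_info takes no time and is no camera call; for the wrist camera it gives the pose at the moment of the call.
- bot.job_done(): hands the job in, once; it reports no verdict.
The state is a dict: "clock": time; "qpos": joint angles; "qd": joint speeds; "joint_efforts": joint torques, N m; "position": TCP position; "tool_rot": TCP orientation; "force": force on the tool from outside, world axes, zero at the start; "moment": the same for the moment, N m; "grip_width": finger opening in m.
Only numpy, scipy, OpenCV 4.12 (cv2) and the standard library are available. Lean on these libraries where they do the work, as an engineer would, in place of code of your own. Each camera call takes 0.05 s, during which the arm holds its last target.

## Working session

There is one attempt and no reset: what is moved stays moved. The work goes in short steps, Python scripts to look and compute and a shell command to move; the robot and the scene stay as the last step left them, time stands still between calls to the robot, and variables do not carry over. Pictures are saved under pics/ and viewed, and the job is handed in when it is done.

```bash
mkdir -p pics; ls; python3 - <<'E'
from workcell import bot
import cv2
s=bot.observe()
for k,v in s.items(): print(k,v)
for n in ["scene","side","wrist"]:
    ci=bot.camera_info(n); print(n,ci)
    cv2.imwrite(f"pics/{n}0.png",bot.grab_frame(n)[:,:,::-1])
E
```

```text
pics
clock 0.0
qpos [-1.27117725  0.52203455 -0.03634203  1.59999006  0.02120766  1.02109928
 -0.11283849]
qd [ 1.06242626e-03 -7.43086019e-04  3.89677821e-04  1.34415834e-03
 -1.22862816e-03 -2.10338894e-03  6.64612016e-06]
joint_efforts [ 2.90063263e-04 -9.27114701e+01  1.97947159e+00 -3.69944608e+01
  1.77066098e-02  7.71265535e-03 -4.01704244e-05]
position [0.22580203 0.58239177 0.20091922]
tool_rot [-1.57087713e+00  1.14312460e-03  1.20094511e+00]
force [-0.68406784 -0.46136703  0.97611804]
moment [-0.00508632  0.04137418 -0.03873649]
grip_width 0.08550980629077959
scene {'fx': 402.82719278813227, 'fy': 402.82719278813227, 'cx': 321.0366250934696, 'cy': 196.17770187159914, 'rvec': array([ 2.20688329,  1.32121278, -0.41603316]), 'tvec': array([-0.22081526, -0.31471235,  1.22787779])}
side {'fx': 370.4042731153297, 'fy': 370.4042731153297, 'cx': 312.741516875511, 'cy': 193.78117257834185, 'rvec': array([ 2.31432314, -0.68071131,  0.26315147]), 'tvec': array([-0.44001469,  0.25925324,  0.83968483])}
wrist {'fx': 309.70691628693146, 'fy': 309.70691628693146, 'cx': 322.0385255083087, 'cy': 201.05353767267232, 'rvec': array([-2.37167405, -1.62088296, -0.25566199]), 'tvec': array([-0.62402728, -0.03848068,  0.37979998])}
```

View pics/scene0.png

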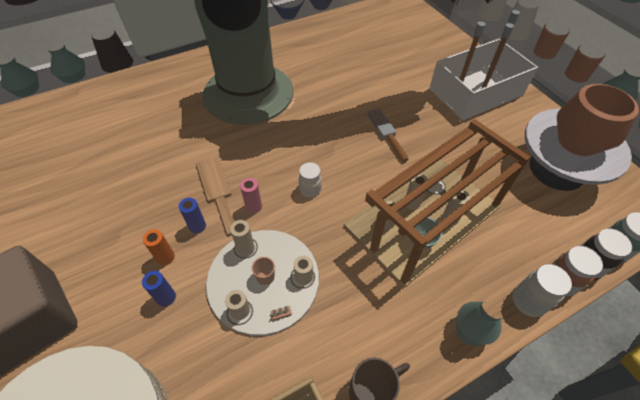

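View pics/side0.png

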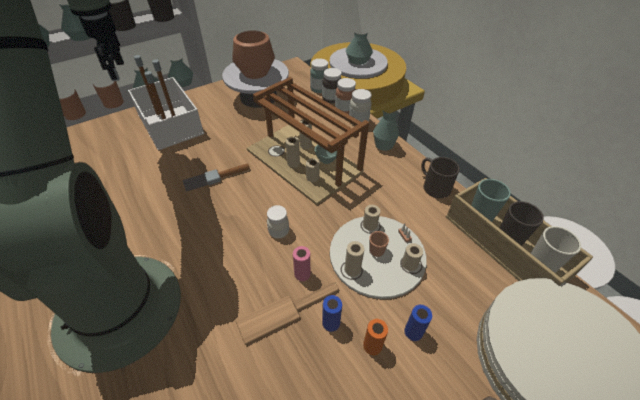

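View pics/wrist0.png

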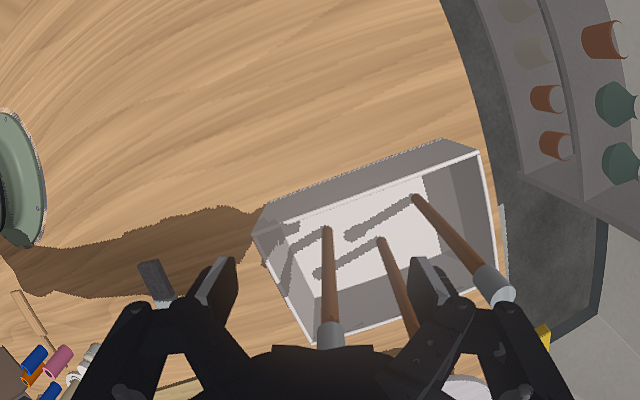

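The kiln shelf shows posts at scene (242,237), (303,270) and (236,304); the first looks taller. I'll enlarge both areas to check.

```bash
cat > h.py <<'E'
import numpy as np, cv2
from workcell import bot
def cam(n):
    c=bot.camera_info(n); K=np.array([[c['fx'],0,c['cx']],[0,c['fy'],c['cy']],[0,0,1.]]); return K,cv2.Rodrigues(np.array(c['rvec']))[0],np.array(c['tvec']),c
def ray(n,u,v,C=None):
    K,R,t,c=C or cam(n)
    if n=='wrist':
        x=u-c['cx'];y=v-c['cy'];r=np.hypot(x,y);th=r/c['fx']
        d=np.array([np.sin(th)*x/max(r,1e-9),np.sin(th)*y/max(r,1e-9),np.cos(th)])
    else: d=np.array([(u-c['cx'])/c['fx'],(v-c['cy'])/c['fy'],1.])
    return -R.T@t, R.T@d
def plane(n,u,v,z,C=None):
    o,d=ray(n,u,v,C); return o+d*(z-o[2])/d[2]
def tri(a,b):
    (o1,d1),(o2,d2)=a,b
    A=np.stack([d1,-d2],1); s=np.linalg.lstsq(A,o2-o1,rcond=None)[0]
    p=o1+d1*s[0];q=o2+d2*s[1]; return (p+q)/2,np.linalg.norm(p-q)
def proj(n,P,C=None):
    K,R,t,c=C or cam(n); p=R@np.array(P)+t
    if n=='wrist':
        th=np.arctan2(np.hypot(p[0],p[1]),p[2]); k=c['fx']*th/np.hypot(p[0],p[1]); return c['cx']+k*p[0],c['cy']+k*p[1]
    return c['fx']*p[0]/p[2]+c['cx'],c['fy']*p[1]/p[2]+c['cy']
E
python3 - <<'E'
import cv2
a=cv2.imread('pics/scene0.png');b=cv2.imread('pics/side0.png')
def z(i,x0,y0,x1,y1,k,n): cv2.imwrite('pics/'+n,cv2.resize(i[y0:y1,x0:x1],None,fx=k,fy=k,interpolation=cv2.INTER_CUBIC))
z(a,200,210,330,340,4.5,'c1.png')
z(a,335,110,535,285,4,'c2.png')
z(b,320,190,440,310,5,'c3.png')
z(b,240,70,380,210,4.2,'c4.png')
E
```

```text
(no output)
```

View pics/c1.png

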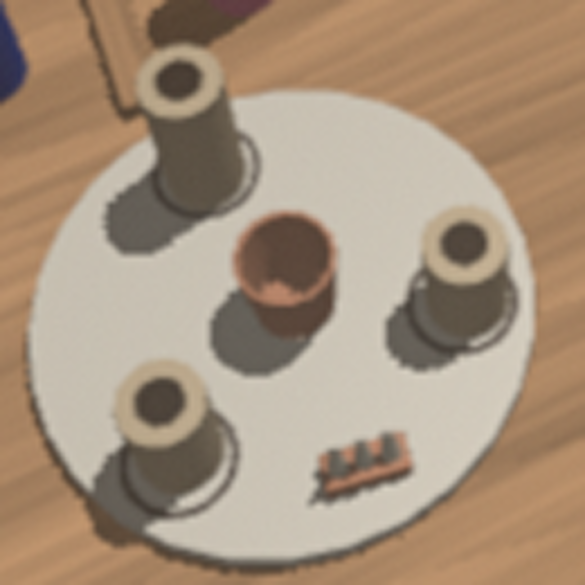

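View pics/c2.png

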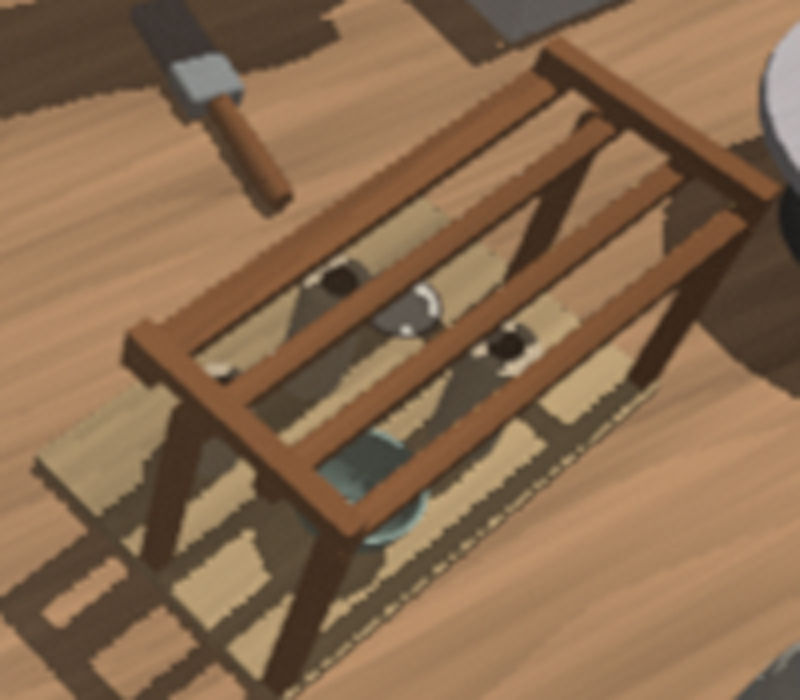

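View pics/c3.png

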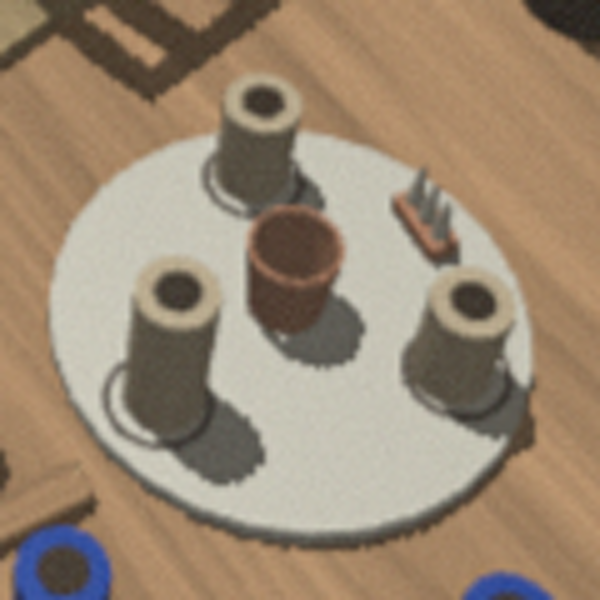

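View pics/c4.png

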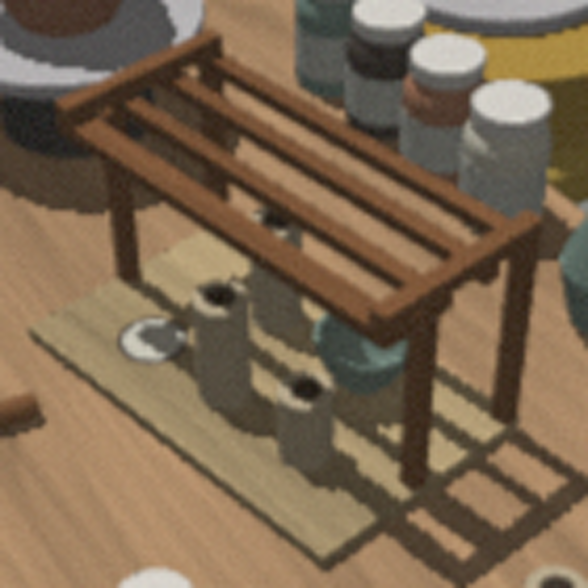

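```bash
python3 - <<'E'
from h import *
a=cv2.imread('pics/scene0.png');b=cv2.imread('pics/side0.png')
C={'scene':cam('scene'),'side':cam('side')}
def bore(im,u,v,r=6,thr=85):
    g=im.max(2)[v-r:v+r+1,u-r:u+r+1]; 
    n,l,st,ce=cv2.connectedComponentsWithStats((g<thr).astype(np.uint8))
    k=min(range(1,n),key=lambda i:np.hypot(*(ce[i]-r))+(100 if st[i,4]<6 else 0)); return ce[k]+[u-r,v-r],st[k,4]
for nm,s,d,h in [('tall',(240,228),(356,248),.102),('shA',(303,264),(373,210),.072),('shB',(236,299),(415,250),.072),
   ('rackshort',None,(313,162),.072),('racktall',(420,179),(292,140),.102),('rackback',(462,196),(305,122),.102)]:
    dp,dn=bore(b,*d); R2=ray('side',*dp,C['side'])
    out=[plane('side',*dp,h,C['side'])[:2].round(4)]
    if s:
        sp,sn=bore(a,*s); R1=ray('scene',*sp,C['scene']); out+=[plane('scene',*sp,h,C['scene'])[:2].round(4),'tri',*[np.round(q,4) for q in tri(R1,R2)],sp.round(1)]
    print(nm,dp.round(1),dn,*out)
print('free side',plane('side',276.4,151,.012),'scene',plane('scene',436,187,.012))
# floor board corners side crop: front-left(30,332), front-right(325,565)
for u,v in [(30,330),(325,562),(515,430)]:
    print('corner side',plane('side',240+u/4.2,70+v/4.2,.012).round(4))
for u,v in [(38,462),(440,205),(270,690),(655,385)]: print('corner scene',plane('scene',335+u/4,110+v/4,.012).round(4))
# roof
for u,v in [(62,103),(375,315),(538,225),(212,38)]: print('roof side rail top',plane('side',240+u/4.2,70+v/4.2,.188).round(4))
for u,v in [(130,335),(550,42),(350,525),(775,190)]: print('roof scene rail top',plane('scene',335+u/4,110+v/4,.188).round(4))
# kiln disc
for n,im in (('scene',a),('side',b)):
    hsv=cv2.cvtColor(im,cv2.COLOR_BGR2HSV); m=((hsv[...,1]<60)&(hsv[...,2]>140)).astype(np.uint8)
    x,y=(262,285) if n=='scene' else (380,270)
    m2=np.zeros_like(m); m2[y-65:y+65,x-65:x+65]=m[y-65:y+65,x-65:x+65]
    cs,_=cv2.findContours(m2,cv2.RETR_EXTERNAL,cv2.CHAIN_APPROX_NONE); c=cv2.convexHull(max(cs,key=cv2.contourArea))[:,0]
    P=np.array([plane(n,u,v,.012,C[n])[:2] for u,v in c]).astype(np.float32)
    print(n,'disc',cv2.minEnclosingCircle(P),cv2.fitEllipse(P))
print('cup', plane('scene',200+285/4.5,210+255/4.5,.062), 'jar',plane('scene',309,170,.075),plane('side',277,215,.075))
E
```

```text
tall [355.4 247.9] 46 [ 0.5008 -0.2112] [ 0.499  -0.2109] tri [ 0.5    -0.2114  0.1033] 0.0009 [239.1 227.3]
shA [372.2 209.9] 29 [ 0.6214 -0.1267] [ 0.6207 -0.1268] tri [ 0.621  -0.127   0.0726] 0.0001 [302.6 263.7]
shB [414.3 249.9] 42 [ 0.6268 -0.2745] [ 0.6256 -0.2744] tri [ 0.6261 -0.2746  0.073 ] 0.0006 [235.  298.7]
rackshort [312.2 161.8] 45 [0.591  0.1083]
racktall [293.3 141.2] 50 [0.575  0.1851] [0.5739 0.1927] tri [0.5755 0.1897 0.1016] 0.0058 [419.6 180.1]
rackback [306.2 121.1] 57 [0.6584 0.2477] [0.6513 0.2463] tri [0.6542 0.2414 0.108 ] 0.001 [460.7 195.7]
free side [0.55758043 0.26939776 0.012     ] scene [0.56257228 0.27447406 0.012     ]
corner side [0.4839 0.3313 0.012 ]
corner side [0.5448 0.0097 0.012 ]
corner side [0.7289 0.0412 0.012 ]
corner scene [0.5522 0.0154 0.012 ]
corner scene [0.5058 0.348  0.012 ]
corner scene [0.7333 0.0528 0.012 ]
corner scene [0.6809 0.3728 0.012 ]
roof side rail top [0.5388 0.3401 0.188 ]
roof side rail top [0.5927 0.0303 0.188 ]
roof side rail top [0.7309 0.0473 0.188 ]
roof side rail top [0.6714 0.358  0.188 ]
roof scene rail top [0.5999 0.0277 0.188 ]
roof scene rail top [0.5387 0.3419 0.188 ]
roof scene rail top [0.7346 0.0584 0.188 ]
roof scene rail top [0.6781 0.3723 0.188 ]
scene disc ((0.5830831527709961, -0.2054320126771927), 0.12018214166164398) ((0.5827439427375793, -0.20544447004795074), (0.23823510110378265, 0.23925282061100006), 142.69354248046875)
side disc ((0.5820465683937073, -0.20589612424373627), 0.12007879465818405) ((0.5822334885597229, -0.20584672689437866), (0.2379906326532364, 0.23920926451683044), 65.42410278320312)
cup [ 0.58441909 -0.19859148  0.062     ] jar [ 0.41114578 -0.00381617  0.075     ] [ 0.40893745 -0.01245357  0.075     ]
```

Scene (240,228), the odd one, triangulates to a top height of 0.103, so it is tall. The other two, (303,264) and (235,299), have tops at 0.073, so they are short. The rack's front row has a short post at side (312,162), a tall one at (293,141) and a white ring at (276,151), which is the free mark. Next I'll clear the brush box and learn how the motion axes behave.

```bash
python3 -m crank '[{"hand":0,"dy":-40},{"hand":0,"dy":-80},{"hand":0,"dy":-120},{"hand":0,"dy":-120}]' 30; python3 -m crank '[{"hand":0,"yaw":0.1},{"hand":0,"yaw":0.1}]'; python3 -c "
from workcell import bot
print(bot.observe())"
```

```text
{'clock': 0.15, 'qpos': array([-1.27122128,  0.52181377, -0.03633995,  1.59985826,  0.02118999,
        1.02111553, -0.1128186 ]), 'qd': array([-0.00090089, -0.00110743, -0.00075878, -0.00263638, -0.00073123,
       -0.00022338, -0.00091891]), 'joint_efforts': array([ 2.67231750e-03, -9.27391791e+01,  1.98089339e+00, -3.70059085e+01,
        1.78993813e-02,  6.34988319e-03, -3.96384655e-05]), 'position': array([0.22579964, 0.58249542, 0.20110401]), 'tool_rot': array([-1.57083613e+00,  8.09563504e-04,  1.20099563e+00]), 'force': array([-0.01295691, -0.47659334,  0.27629765]), 'moment': array([-0.03143429,  0.04050227,  0.02338849]), 'grip_width': 0.08574710347867362}$[0]: bad value
$[0]: bad value
```

```bash
python3 -m crank '[{"hand":0,"dx":0,"dy":-40,"dz":0,"yaw":0},{"hand":0,"dx":0,"dy":-80,"dz":0,"yaw":0},{"hand":0,"dx":0,"dy":-120,"dz":0,"yaw":0},{"hand":0,"dx":0,"dy":-120,"dz":0,"yaw":0}]' 30; python3 -c "
from workcell import bot
s=bot.observe()
print(s['clock'],s['qpos'],s['position'],s['tool_rot'])"
```

```text
clock: 0.48
position: [0.2267, 0.5849, 0.3291]
tool_rot: [-1.57, -0.009, 1.201]
force: [0.8, 0.6, 0.6]
grip_width: 0.0853
0.4833 [-1.27643122  0.42205265 -0.02846784  1.42912821  0.01238889  1.28108253
 -0.1052013 ] [0.22671473 0.58488922 0.32909968] [-1.57004293 -0.0094735   1.20062493]
```

```bash
cat >> h.py <<'E'
from scipy.spatial.transform import Rotation as Rn
def Rt(s): return Rn.from_euler('xyz',s['tool_rot']).as_matrix()
def shift(target,s=None):
    s=s or bot.observe(); return (Rt(s).T@(np.array(target)-s['position'])*1000).round(1)
E
python3 - <<'E'
from h import *
s=bot.observe();R=Rt(s);K,Rc,t,c=cam('wrist')
print(R.round(3)); print('cam in tool',(R.T@(-Rc.T@t-s['position'])).round(4),'view dir in tool',(R.T@Rc.T[:,2]).round(3),'img right',(R.T@Rc.T[:,0]).round(3))
print(shift([.45,.085,.329]))
E
```

```text
[[ 0.362  0.003 -0.932]
 [ 0.932  0.009  0.362]
 [ 0.009 -1.     0.001]]
cam in tool [-0.0007 -0.1724  0.079 ] view dir in tool [ 0.001  0.952 -0.307] img right [ 1.    -0.001 -0.002]
[-385.2   -3.8 -389. ]
```

```bash
python3 -m crank '[{"hand":0,"dx":-29,"dy":0,"dz":-29,"yaw":-0.1},{"hand":0,"dx":-58,"dy":0,"dz":-58,"yaw":-0.2},{"hand":0,"dx":-87,"dy":0,"dz":-87,"yaw":-0.3},{"hand":0,"dx":-116,"dy":0,"dz":-116,"yaw":-0.4},{"hand":0,"dx":-145,"dy":0,"dz":-145,"yaw":-0.5},{"hand":0,"dx":-174,"dy":0,"dz":-174,"yaw":-0.557},{"hand":0,"dx":-203,"dy":0,"dz":-203,"yaw":-0.557},{"hand":0,"dx":-232,"dy":0,"dz":-232,"yaw":-0.557},{"hand":0,"dx":-261,"dy":0,"dz":-261,"yaw":-0.557},{"hand":0,"dx":-290,"dy":0,"dz":-290,"yaw":-0.557},{"hand":0,"dx":-319,"dy":0,"dz":-319,"yaw":-0.557},{"hand":0,"dx":-348,"dy":0,"dz":-348,"yaw":-0.557}]' ; python3 - <<'E'
from h import *
s=bot.observe()
print(s['clock'],s['qpos'],s['position'],s['tool_rot']); print(shift([.45,.085,.329]))
E
```

```text
clock: 1.48
position: [0.4248, 0.1304, 0.3216]
tool_rot: [-1.571, -0.0, 1.758]
force: [1.0, 0.4, 0.7]
grip_width: 0.0853
1.4833 [-0.5770529   0.10020644  0.16016282  1.88448432 -0.01756558  1.15785388
  1.3473921 ] [0.42484543 0.13043962 0.32161133] [-1.57113445e+00 -2.17163754e-04  1.75802839e+00]
[-49.3  -7.4 -16.3]
```

```bash
python3 -m crank '[{"hand":0,"dx":-20,"dy":-30,"dz":-6,"yaw":0},{"hand":0,"dx":-40,"dy":-60,"dz":-12,"yaw":0},{"hand":0,"dx":-49,"dy":-95,"dz":-16,"yaw":0},{"hand":0,"dx":-49,"dy":-135,"dz":-16,"yaw":0},{"hand":0,"dx":-49,"dy":-175,"dz":-16,"yaw":0},{"hand":0,"dx":-49,"dy":-215,"dz":-16,"yaw":0},{"hand":0,"dx":-49,"dy":-255,"dz":-16,"yaw":0},{"hand":0,"dx":-49,"dy":-295,"dz":-16,"yaw":0},{"hand":0,"dx":-49,"dy":-335,"dz":-16,"yaw":0},{"hand":0,"dx":-49,"dy":-335,"dz":-16,"yaw":0}]' ; python3 - <<'E'
from h import *
s=bot.observe()
print(s['clock'],s['qpos'],s['position'],s['tool_rot'],s['qd'])
E
```

```text
clock: 2.32
position: [0.451, 0.0855, 0.6346]
tool_rot: [-1.578, -0.002, 1.755]
force: [1.6, 0.0, -0.7]
grip_width: 0.0855
2.3167 [-0.73982     0.10889735  0.5110042   1.12748287 -0.05801078  1.91153407
  1.5036044 ] [0.45102435 0.08548528 0.63457994] [-1.57767638 -0.00182514  1.75473804] [-1.37158421  0.08643992  1.70692481 -0.17200358 -0.20757634  0.17243346
  0.24637083]
```

```bash
python3 -m crank '[{"hand":0,"dx":0,"dy":-30,"dz":0,"yaw":0},{"hand":0,"dx":0,"dy":-60,"dz":0,"yaw":0},{"hand":0,"dx":0,"dy":-90,"dz":0,"yaw":0},{"hand":0,"dx":0,"dy":-120,"dz":0,"yaw":0},{"hand":0,"dx":0,"dy":-120,"dz":0,"yaw":0},{"hand":0,"dx":0,"dy":-120,"dz":0,"yaw":0}]' ; python3 - <<'E'
from h import *
s=bot.observe()
print(s['clock'],s['qpos'],s['position'],s['tool_rot'],Rt(s)[:,1],s['qd'])
E
```

```text
clock: 2.82
position: [0.4476, 0.0863, 0.6618]
tool_rot: [-1.622, -0.003, 1.758]
force: [-0.2, -0.3, -0.6]
grip_width: 0.0857
2.8167 [-1.05714099  0.10664457  0.88580511  1.0884774  -0.09171186  1.93229442
  1.54671092] [0.44757474 0.08634472 0.66184604] [-1.62244596 -0.00269423  1.75778023] [ 0.05022661  0.01224094 -0.99866283] [-0.01487358 -0.00303293  0.01958758  0.00590296  0.00178273  0.00043598
  0.00094417]
```

```bash
python3 -m crank '[{"hand":0,"dx":0,"dy":50,"dz":0,"yaw":0},{"hand":0,"dx":0,"dy":50,"dz":0,"yaw":0},{"hand":0,"dx":0,"dy":50,"dz":0,"yaw":0}]' ; python3 - <<'E'
from h import *
s=bot.observe()
print(s['clock'],s['qpos'],s['position'],s['tool_rot'],Rt(s)[:,1])
E
```

```text
clock: 3.07
position: [0.4492, 0.0865, 0.6099]
tool_rot: [-1.619, -0.003, 1.757]
force: [-0.3, -0.6, 0.9]
grip_width: 0.0854
3.0667 [-1.10711064  0.0557637   0.86449709  1.25418342 -0.04335167  1.80286015
  1.50194855] [0.44924458 0.0864782  0.6098581 ] [-1.61881092 -0.00255447  1.75740338] [ 0.04668953  0.01141175 -0.99884426]
```

```bash
python3 -m crank '[{"hand":0,"dx":0,"dy":0,"dz":-40,"yaw":0},{"hand":0,"dx":0,"dy":0,"dz":-80,"yaw":0},{"hand":0,"dx":0,"dy":0,"dz":-120,"yaw":0},{"hand":0,"dx":0,"dy":0,"dz":-160,"yaw":0},{"hand":0,"dx":0,"dy":0,"dz":-200,"yaw":0},{"hand":0,"dx":0,"dy":0,"dz":-240,"yaw":0},{"hand":0,"dx":0,"dy":0,"dz":-280,"yaw":0},{"hand":0,"dx":0,"dy":0,"dz":-320,"yaw":0},{"hand":0,"dx":0,"dy":0,"dz":-360,"yaw":0},{"hand":0,"dx":0,"dy":0,"dz":-400,"yaw":0},{"hand":0,"dx":0,"dy":0,"dz":-440,"yaw":0},{"hand":0,"dx":0,"dy":0,"dz":-480,"yaw":0}]' ; python3 - <<'E'
from h import *
s=bot.observe()
print(s['clock'],s['qpos'],s['position'],s['tool_rot'],Rt(s)[:,1])
E
```

```text
clock: 4.07
position: [0.7516, 0.1426, 0.5471]
tool_rot: [-1.663, -0.004, 1.756]
force: [-0.5, -1.0, 0.5]
grip_width: 0.0855
4.0667 [-0.33903997  0.74515314  0.35328435  0.38839406 -0.26789371  1.93353117
  1.56218212] [0.75161674 0.14255465 0.547099  ] [-1.66286077 -0.00409427  1.75649948] [ 0.08960103  0.02098138 -0.99575672]
```

```bash
python3 -m crank '[{"hand":0,"dx":0,"dy":-28,"dz":-28,"yaw":0},{"hand":0,"dx":0,"dy":-56,"dz":-56,"yaw":0},{"hand":0,"dx":0,"dy":-84,"dz":-84,"yaw":0},{"hand":0,"dx":0,"dy":-112,"dz":-112,"yaw":0},{"hand":0,"dx":0,"dy":-140,"dz":-140,"yaw":0},{"hand":0,"dx":0,"dy":-168,"dz":-168,"yaw":0},{"hand":0,"dx":0,"dy":-196,"dz":-196,"yaw":0},{"hand":0,"dx":0,"dy":-224,"dz":-224,"yaw":0}]' ; python3 - <<'E'
from h import *
s=bot.observe()
print(s['clock'],s['qpos'],s['position'],s['tool_rot'],Rt(s)[:,1])
E
```

```text
clock: 4.73
position: [0.7607, 0.1454, 0.5638]
tool_rot: [-1.708, -0.003, 1.757]
force: [0.2, -0.2, 0.1]
grip_width: 0.0852
4.7333 [-0.33879828  0.75265944  0.39023358  0.33817882 -0.30294112  1.93260583
  1.56153295] [0.76072317 0.14536299 0.56381446] [-1.70824242 -0.00323149  1.75723383] [ 0.13404607  0.02854231 -0.99056397]
```

```bash
python3 -m crank '[{"hand":0,"dx":0,"dy":-300,"dz":-300,"yaw":0},{"hand":0,"dx":0,"dy":-300,"dz":-300,"yaw":0}]' | sed -n 1,3p;  python3 -m crank '[{"hand":0,"dx":0,"dy":-300,"dz":-300,"yaw":0},{"hand":0,"dx":0,"dy":-300,"dz":-300,"yaw":0}]' | sed -n 1,3p
 python3 -m crank '[{"hand":0,"dx":0,"dy":-30,"dz":-400,"yaw":0},{"hand":0,"dx":0,"dy":-30,"dz":-400,"yaw":0}]' | sed -n 1,3p
```

```text
clock: 4.9
position: [0.7682, 0.1467, 0.58]
tool_rot: [-1.75, -0.003, 1.757]
clock: 5.07
position: [0.7724, 0.1471, 0.5975]
tool_rot: [-1.789, -0.003, 1.757]
clock: 5.23
position: [0.7972, 0.1504, 0.5838]
tool_rot: [-1.809, -0.008, 1.755]
```

```bash
 python3 -m crank '[{"hand":0,"dx":0,"dy":-400,"dz":0,"yaw":0},{"hand":0,"dx":0,"dy":-400,"dz":0,"yaw":0}]' | sed -n 1,3p; python3 - <<'E'
from h import *
s=bot.observe()
print(s['clock'],s['qpos'],s['position'],s['tool_rot'],Rt(s)[:,1])
E
```

```text
clock: 5.4
position: [0.7619, 0.138, 0.6276]
tool_rot: [-1.827, 0.002, 1.745]
5.4 [-0.33393731  0.72018346  0.48232214  0.25624856 -0.37888214  1.93227964
  1.55869248] [0.76187847 0.13804929 0.62756486] [-1.82692266e+00  1.62115631e-03  1.74499552e+00] [ 0.24977291  0.04236339 -0.9673773 ]
```

```bash

python3 -m crank '[{"hand":0,"dx":0,"dy":-300,"dz":-300,"yaw":0},{"hand":0,"dx":0,"dy":-300,"dz":-300,"yaw":0}]' | sed -n 1,3p
python3 -m crank '[{"hand":0,"dx":0,"dy":-300,"dz":-300,"yaw":0},{"hand":0,"dx":0,"dy":-300,"dz":-300,"yaw":0}]' | sed -n 1,3p
python3 -m crank '[{"hand":0,"dx":0,"dy":-300,"dz":-300,"yaw":0},{"hand":0,"dx":0,"dy":-300,"dz":-300,"yaw":0}]' | sed -n 1,3p
python3 -m crank '[{"hand":0,"dx":0,"dy":-300,"dz":-300,"yaw":0},{"hand":0,"dx":0,"dy":-300,"dz":-300,"yaw":0}]' | sed -n 1,3p; python3 - <<'E'
from h import *
s=bot.observe()
print(s['clock'],s['qpos'],s['position'],s['tool_rot'],Rt(s)[:,1])
E
```

```text
clock: 5.57
position: [0.7596, 0.1424, 0.6539]
tool_rot: [-1.876, -0.007, 1.756]
clock: 5.73
position: [0.7593, 0.1416, 0.6708]
tool_rot: [-1.909, -0.006, 1.755]
clock: 5.9
position: [0.7551, 0.1398, 0.6918]
tool_rot: [-1.945, -0.005, 1.753]
clock: 6.07
position: [0.7496, 0.1395, 0.7071]
tool_rot: [-1.97, -0.009, 1.757]
6.0667 [-0.34056748  0.6910209   0.86816833  0.17121667 -0.75593054  1.93244647
  1.58386089] [0.74962082 0.13952343 0.70709621] [-1.96971498 -0.00947807  1.75682589] [ 0.38010505  0.080425   -0.92144016]
```

```bash

python3 -m crank '[{"hand":0,"dx":0,"dy":-300,"dz":-300,"yaw":0},{"hand":0,"dx":0,"dy":-300,"dz":-300,"yaw":0}]' | sed -n 1,3p
python3 -m crank '[{"hand":0,"dx":0,"dy":-300,"dz":-300,"yaw":0},{"hand":0,"dx":0,"dy":-300,"dz":-300,"yaw":0}]' | sed -n 1,3p
python3 -m crank '[{"hand":0,"dx":0,"dy":0,"dz":-400,"yaw":0},{"hand":0,"dx":0,"dy":0,"dz":-400,"yaw":0}]' | sed -n 1,3p
python3 -m crank '[{"hand":0,"dx":0,"dy":0,"dz":-400,"yaw":0},{"hand":0,"dx":0,"dy":0,"dz":-400,"yaw":0}]' | sed -n 1,3p; python3 - <<'E'
from h import *
s=bot.observe()
print(s['clock'],s['qpos'],s['position'],s['tool_rot'],Rt(s)[:,1])
E
```

```text
clock: 6.23
position: [0.7405, 0.1341, 0.7295]
tool_rot: [-2.003, -0.003, 1.748]
clock: 6.4
position: [0.7293, 0.1317, 0.7518]
tool_rot: [-2.035, -0.004, 1.748]
clock: 6.57
position: [0.7378, 0.1359, 0.7468]
tool_rot: [-2.04, -0.012, 1.757]
clock: 6.73
position: [0.7463, 0.1312, 0.7397]
tool_rot: [-2.038, 0.001, 1.742]
6.7333 [-0.34066516  0.69970938  1.40803659  0.1704442  -1.2574067   1.9324747
  1.62968497] [0.74627294 0.13120164 0.73971548] [-2.03760799e+00  1.12188169e-03  1.74173832e+00] [ 0.44365242  0.0755696  -0.89300715]
```

```bash

python3 -m crank '[{"hand":0,"dx":0,"dy":-400,"dz":-150,"yaw":0},{"hand":0,"dx":0,"dy":-400,"dz":-150,"yaw":0}]' | sed -n 1,3p
python3 -m crank '[{"hand":0,"dx":0,"dy":-300,"dz":-300,"yaw":0},{"hand":0,"dx":0,"dy":-300,"dz":-300,"yaw":0}]' | sed -n 1,3p
python3 -m crank '[{"hand":0,"dx":0,"dy":-300,"dz":-200,"yaw":0},{"hand":0,"dx":0,"dy":-300,"dz":-200,"yaw":0}]' | sed -n 1,3p
python3 -m crank '[{"hand":0,"dx":0,"dy":-300,"dz":-300,"yaw":0},{"hand":0,"dx":0,"dy":-300,"dz":-300,"yaw":0}]' | sed -n 1,3p; python3 - <<'E'
from h import *
s=bot.observe()
print(s['clock'],s['qpos'],s['position'],s['tool_rot'],Rt(s)[:,1])
E
```

```text
clock: 6.9
position: [0.7246, 0.1324, 0.776]
tool_rot: [-2.086, -0.011, 1.755]
clock: 7.07
position: [0.7081, 0.1288, 0.8024]
tool_rot: [-2.123, -0.01, 1.755]
clock: 7.23
position: [0.6893, 0.123, 0.8305]
tool_rot: [-2.163, -0.014, 1.757]
clock: 7.4
position: [0.6735, 0.1171, 0.8525]
tool_rot: [-2.195, -0.018, 1.76]
7.4 [-0.35987678  0.54257976  1.42170419  0.16883804 -1.26285914  1.93255442
  1.63350042] [0.6734991  0.11710475 0.85254896] [-2.19457238 -0.01786054  1.75961915] [ 0.57100133  0.12387658 -0.81154918]
```

```bash
python3 - <<'E'
from h import *
R=Rt(bot.observe()); print(R.round(3)); print(shift([.44,-.22,.30]))
C={'scene':cam('scene'),'side':cam('side')}
# lookalike tops
for nm,a,b in [('pink',(250,185),(302,253)),('blue1',(189,204),(332,301)),('jar',(310,169),(277,211)),('orange',(154,237),(376,326))]:
    print(nm,*[np.round(q,3) for q in tri(ray('scene',*a,C['scene']),ray('side',*b,C['side']))])
E
```

```text
[[-0.188  0.571 -0.799]
 [ 0.982  0.124 -0.142]
 [ 0.018 -0.812 -0.584]]
[-297.1  273.3  557.2]
pink [ 0.398 -0.148  0.088] 0.003
blue1 [ 0.387 -0.284  0.093] 0.0
jar [ 0.414 -0.003  0.079] 0.002
orange [ 0.43  -0.372  0.09 ] 0.001
```

```bash

python3 -m crank '[{"hand":0,"dx":0,"dy":-300,"dz":-250,"yaw":-0.02},{"hand":0,"dx":0,"dy":-300,"dz":-250,"yaw":-0.02}]' | sed -n 1,3p
python3 -m crank '[{"hand":0,"dx":0,"dy":-300,"dz":-250,"yaw":-0.02},{"hand":0,"dx":0,"dy":-300,"dz":-250,"yaw":-0.02}]' | sed -n 1,3p
python3 - <<'E'
from h import *
s=bot.observe()
print(s['clock'],s['qpos']);print(Rt(s).round(3)); print(shift([.44,-.22,.30]))
E
```

```text
clock: 7.57
position: [0.6552, 0.1107, 0.8762]
tool_rot: [-2.23, -0.009, 1.78]
clock: 7.73
position: [0.6358, 0.1044, 0.8995]
tool_rot: [-2.266, -0.0, 1.799]
7.7333 [-0.36221109  0.47053121  1.42203749  0.16869083 -1.26288588  1.93258692
  1.6796724 ]
[[-0.226  0.624 -0.748]
 [ 0.974  0.145 -0.173]
 [ 0.    -0.768 -0.641]]
[-271.9  291.1  586.8]
```

```bash

python3 -m crank '[{"hand":0,"dx":-15,"dy":16,"dz":33,"yaw":0},{"hand":0,"dx":-31,"dy":33,"dz":66,"yaw":0},{"hand":0,"dx":-46,"dy":49,"dz":99,"yaw":0},{"hand":0,"dx":-62,"dy":66,"dz":132,"yaw":0},{"hand":0,"dx":-77,"dy":82,"dz":165,"yaw":0},{"hand":0,"dx":-93,"dy":99,"dz":198,"yaw":0},{"hand":0,"dx":-108,"dy":115,"dz":231,"yaw":0},{"hand":0,"dx":-124,"dy":132,"dz":264,"yaw":0},{"hand":0,"dx":-139,"dy":148,"dz":297,"yaw":0},{"hand":0,"dx":-155,"dy":165,"dz":330,"yaw":0},{"hand":0,"dx":-170,"dy":181,"dz":363,"yaw":0},{"hand":0,"dx":-186,"dy":198,"dz":396,"yaw":0}]' 
python3 - <<'E'
from h import *
s=bot.observe()
print(s['clock'],s['qpos']);print(Rt(s).round(3)); print(shift([.44,-.22,.30]))
E
```

```text
clock: 8.73
position: [0.5708, -0.0054, 0.7255]
tool_rot: [-2.266, -0.002, 1.801]
force: [4.6, -3.6, -0.6]
grip_width: 0.0854
8.7333 [-1.22334937 -0.27715099  0.8284135   1.31465877  0.28115908  1.31370401
  1.48799248]
[[-0.229  0.624 -0.748]
 [ 0.974  0.148 -0.174]
 [ 0.002 -0.768 -0.641]]
[-179.7  213.4  407.9]
```

```bash

python3 -m crank '[{"hand":0,"dx":-180,"dy":213,"dz":408,"yaw":0},{"hand":0,"dx":-180,"dy":213,"dz":408,"yaw":0},{"hand":0,"dx":-180,"dy":213,"dz":408,"yaw":0},{"hand":0,"dx":-180,"dy":213,"dz":408,"yaw":0},{"hand":0,"dx":-180,"dy":213,"dz":408,"yaw":0},{"hand":0,"dx":-180,"dy":213,"dz":408,"yaw":0},{"hand":0,"dx":-180,"dy":213,"dz":408,"yaw":0},{"hand":0,"dx":-180,"dy":213,"dz":408,"yaw":0},{"hand":0,"dx":-180,"dy":213,"dz":408,"yaw":0},{"hand":0,"dx":-180,"dy":213,"dz":408,"yaw":0},{"hand":0,"dx":-180,"dy":213,"dz":408,"yaw":0},{"hand":0,"dx":-180,"dy":213,"dz":408,"yaw":0}]' 
python3 - <<'E'
from h import *
s=bot.observe()
print(s['clock'],s['qpos']);print(Rt(s).round(3)); print(shift([.44,-.22,.30]))
cv2.imwrite('pics/w1.png',bot.grab_frame('wrist')[:,:,::-1])
E
```

```text
clock: 9.73
position: [0.4538, -0.1933, 0.3566]
tool_rot: [-2.261, -0.004, 1.794]
force: [1.0, -1.0, 1.8]
grip_width: 0.0853
9.7333 [-0.59735332 -0.29656519  1.02997752  2.19847599 -0.32652878  0.57810087
  2.50376281]
[[-0.221  0.621 -0.752]
 [ 0.975  0.144 -0.168]
 [ 0.004 -0.771 -0.637]]
[-23.2  31.2  50.9]
```

View pics/w1.png

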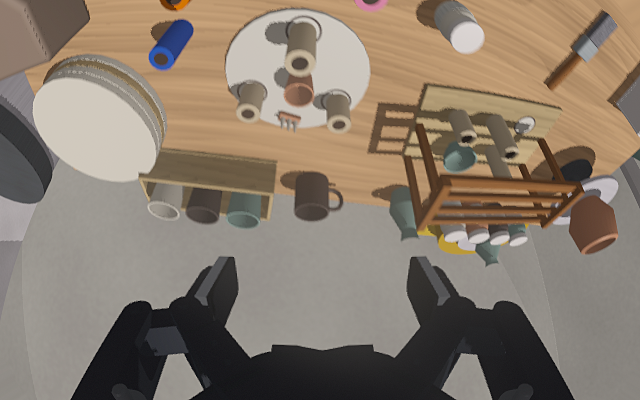

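```bash
python3 - <<'E'
from h import *
print(shift([.512,-.209,.19]))
E
python3 -m crank '[{"hand":0,"dx":-10,"dy":15,"dz":5,"yaw":0},{"hand":0,"dx":-10,"dy":30,"dz":15,"yaw":0},{"hand":0,"dx":-10,"dy":30,"dz":15,"yaw":0}]' 
python3 - <<'E'
from h import *
s=bot.observe()
print(s['clock'],s['qpos']);print(Rt(s).round(3)); print(shift([.512,-.209,.19]))
E
```

```text
[-26.2 161.5  58.2]
clock: 10.03
position: [0.4663, -0.1968, 0.3254]
tool_rot: [-2.258, -0.004, 1.797]
force: [0.2, 0.7, 0.2]
grip_width: 0.0852
10.0333 [-0.8197982  -0.30457064  1.24482638  2.22704125 -0.3076401   0.49543593
  2.51916817]
[[-0.224  0.617 -0.754]
 [ 0.975  0.145 -0.171]
 [ 0.004 -0.773 -0.634]]
[-22.7 131.1  53.5]
```

```bash

python3 -m crank '[{"hand":0.3,"dx":0,"dy":0,"dz":0,"yaw":1.4},{"hand":0.3,"dx":0,"dy":0,"dz":0,"yaw":1.4},{"hand":0.3,"dx":0,"dy":0,"dz":0,"yaw":1.4},{"hand":0.3,"dx":0,"dy":0,"dz":0,"yaw":1.4},{"hand":0.3,"dx":0,"dy":0,"dz":0,"yaw":1.4},{"hand":0.3,"dx":0,"dy":0,"dz":0,"yaw":1.4},{"hand":0.3,"dx":0,"dy":0,"dz":0,"yaw":1.4},{"hand":0.3,"dx":0,"dy":0,"dz":0,"yaw":1.4},{"hand":0.3,"dx":0,"dy":0,"dz":0,"yaw":1.4},{"hand":0.3,"dx":0,"dy":0,"dz":0,"yaw":1.4},{"hand":0.3,"dx":0,"dy":0,"dz":0,"yaw":1.4},{"hand":0.3,"dx":0,"dy":0,"dz":0,"yaw":1.4}]' 
python3 - <<'E'
from h import *
s=bot.observe()
print(s['clock'],s['qpos']);print(Rt(s).round(3)); print(shift([.512,-.209,.19]))
E
```

```text
clock: 11.03
position: [0.4667, -0.198, 0.328]
tool_rot: [-1.701, -0.679, 0.434]
force: [0.5, -0.1, -0.5]
grip_width: 0.0598
11.0333 [-0.51481666 -0.08787616  1.10966705  2.22153729 -0.77591833  0.61378263
  1.57015292]
[[ 0.706  0.619 -0.343]
 [ 0.327  0.144  0.934]
 [ 0.628 -0.772 -0.101]]
[-58.2 133.  -11.9]
```

```bash

python3 -m crank '[{"hand":0.3,"dx":0,"dy":0,"dz":0,"yaw":1.73},{"hand":0.3,"dx":0,"dy":0,"dz":0,"yaw":1.73},{"hand":0.3,"dx":0,"dy":0,"dz":0,"yaw":1.73},{"hand":0.3,"dx":0,"dy":0,"dz":0,"yaw":1.73},{"hand":0.3,"dx":0,"dy":0,"dz":0,"yaw":1.73},{"hand":0.3,"dx":0,"dy":0,"dz":0,"yaw":1.73},{"hand":0.3,"dx":0,"dy":0,"dz":0,"yaw":1.73},{"hand":0.3,"dx":0,"dy":0,"dz":0,"yaw":1.73},{"hand":0.3,"dx":0,"dy":0,"dz":0,"yaw":1.73},{"hand":0.3,"dx":0,"dy":0,"dz":0,"yaw":1.73},{"hand":0.3,"dx":0,"dy":0,"dz":0,"yaw":1.73},{"hand":0.3,"dx":0,"dy":0,"dz":0,"yaw":1.73}]' 
python3 - <<'E'
from h import *
s=bot.observe()
print(s['clock'],s['qpos']);print(Rt(s).round(3)); print(shift([.512,-.209,.19]))
E
```

```text
clock: 12.03
position: [0.4666, -0.1979, 0.328]
tool_rot: [-0.895, -0.148, -1.16]
force: [-0.5, -0.5, -0.6]
grip_width: 0.0597
12.0333 [-0.31913363 -0.05020871  0.93601064  2.21891476 -0.83879503  0.63951114
  0.12940816]
[[ 0.395  0.62   0.678]
 [-0.907  0.144  0.396]
 [ 0.148 -0.772  0.619]]
[  7.5 133.  -59. ]
```

```bash

python3 -m crank '[{"hand":0.3,"dx":1,"dy":20,"dz":-10,"yaw":0.12},{"hand":0.3,"dx":3,"dy":50,"dz":-25,"yaw":0.235},{"hand":0.3,"dx":5,"dy":80,"dz":-38,"yaw":0.235},{"hand":0.3,"dx":7,"dy":110,"dz":-50,"yaw":0.235},{"hand":0.3,"dx":7,"dy":133,"dz":-59,"yaw":0.235},{"hand":0.3,"dx":7,"dy":133,"dz":-59,"yaw":0.235},{"hand":0.3,"dx":7,"dy":133,"dz":-59,"yaw":0.235}]' 
python3 - <<'E'
from h import *
s=bot.observe()
print(s['clock'],s['qpos']);print(Rt(s).round(3)); print(shift([.512,-.209,.05]))
for n in ['scene','side']: cv2.imwrite(f'pics/{n}2.png',bot.grab_frame(n)[:,:,::-1])
E
```

```text
clock: 12.62
position: [0.4883, -0.2098, 0.2363]
tool_rot: [-0.918, -0.019, -1.324]
force: [0.3, -0.4, -0.4]
grip_width: 0.0596
12.6167 [ 0.28054259  0.19829379  0.3605225   2.25793879 -1.22670924  0.57658774
  0.33308223]
[[ 0.245  0.592  0.768]
 [-0.969  0.134  0.205]
 [ 0.019 -0.794  0.607]]
[  1.5 162.2 -94.7]
```

View pics/side2.png

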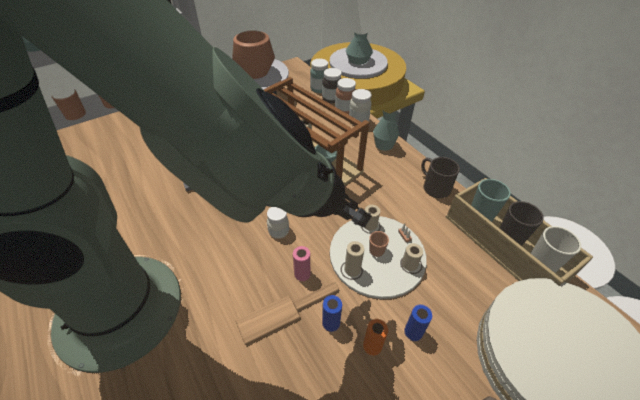

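View pics/scene2.png

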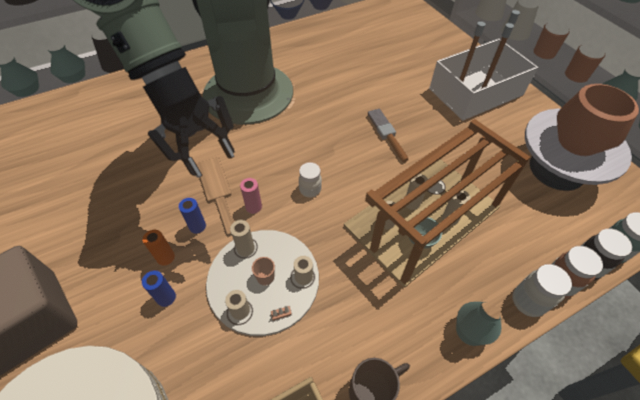

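```bash

python3 -m crank '[{"hand":0.3,"dx":1,"dy":20,"dz":0,"yaw":0},{"hand":0.3,"dx":1,"dy":40,"dz":10,"yaw":0},{"hand":0.3,"dx":1,"dy":40,"dz":10,"yaw":0},{"hand":0.3,"dx":1,"dy":40,"dz":10,"yaw":0}]' 
python3 - <<'E'
from h import *
s=bot.observe()
print(s['clock'],s['qpos'],s['qd'].round(2));print(Rt(s).round(3)); print(shift([.512,-.209,.05]))
E
```

```text
clock: 13.05
position: [0.5207, -0.2026, 0.2105]
tool_rot: [-0.918, -0.017, -1.324]
force: [-0.9, 0.1, -0.7]
grip_width: 0.0601
13.05 [ 0.59358675  0.26971189 -0.07062782  2.22459807 -1.25731468  0.43291335
  0.33256707] [ 0.03 -0.    0.04  0.    0.    0.01 -0.  ]
[[ 0.245  0.592  0.768]
 [-0.969  0.135  0.205]
 [ 0.017 -0.794  0.607]]
[   1.3  121.5 -105.5]
```

```bash
python3 - <<'E'
from h import *
print(shift([.512,-.2095,.14]))
E
python3 -m crank '[{"hand":0.3,"dx":1,"dy":15,"dz":-15,"yaw":0.028},{"hand":0.3,"dx":1,"dy":30,"dz":-30,"yaw":0.028},{"hand":0.3,"dx":3,"dy":45,"dz":-45,"yaw":0.028},{"hand":0.3,"dx":3,"dy":50,"dz":-50,"yaw":0.028},{"hand":0.3,"dx":3,"dy":50,"dz":-50,"yaw":0.028}]' 
python3 - <<'E'
from h import *
s=bot.observe()
print(s['clock'],s['qpos'],s['qd'].round(2));print(Rt(s).round(3)); print(shift([.512,-.209,.05]))
E
```

```text
[  3.3  49.9 -50.9]
clock: 13.47
position: [0.5106, -0.2146, 0.1452]
tool_rot: [-0.927, 0.005, -1.343]
force: [0.7, -0.8, -1.3]
grip_width: 0.0598
13.4667 [ 1.1215269   0.47237892 -0.68360348  2.24488183 -1.26254974  0.16109246
  0.44155983] [ 1.07  0.53 -1.22  0.03 -0.04 -0.58  0.34]
[[ 0.226  0.584  0.78 ]
 [-0.974  0.14   0.177]
 [-0.005 -0.8    0.6  ]]
[ -4.7  77.7 -55. ]
```

The joints are reaching their limits here. I'll fit a small kinematic model from the recorded states, to choose a tool direction that can reach both places.

```bash
cat > kin.py <<'E'
import numpy as np, itertools
from scipy.optimize import least_squares
from scipy.spatial.transform import Rotation as Rn
S=[([-1.27122,.52181,-.03634,1.59986,.02119,1.02112,-.11282],[.2258,.5825,.2011],[-1.570836,.00081,1.200996]),
([-1.27643,.42205,-.02847,1.42913,.01239,1.28108,-.1052],[.22671,.58489,.3291],[-1.57004,-.00947,1.20062]),
([-.57705,.10021,.16016,1.88448,-.01757,1.15785,1.34739],[.42485,.13044,.32161],[-1.57113,-.00022,1.75803]),
([-1.05714,.10664,.88581,1.08848,-.09171,1.93229,1.54671],[.44757,.08634,.66185],[-1.62245,-.00269,1.75778]),
([-1.10711,.05576,.8645,1.25418,-.04335,1.80286,1.50195],[.44924,.08648,.60986],[-1.61881,-.00255,1.7574]),
([-.33904,.74515,.35328,.38839,-.26789,1.93353,1.56218],[.75162,.14255,.5471],[-1.66286,-.00409,1.7565]),
([-.35988,.54258,1.4217,.16884,-1.26286,1.93255,1.6335],[.6735,.1171,.85255],[-2.19457,-.01786,1.75962]),
([-.31913,-.05021,.93601,2.21891,-.8388,.63951,.12941],[.4666,-.1979,.328],[-.895,-.148,-1.16]),
([.59359,.26971,-.07063,2.2246,-1.25731,.43291,.33257],[.5207,-.2026,.2105],[-.918,-.017,-1.324])]
E_=lambda a,q:Rn.from_euler(a,q).as_matrix()
def fk(q,p,sg):
    d,L1,L2,L3,f0,t0=p[:6]
    z=np.array([0,0,1.])
    R=E_('z',f0+sg[0]*q[0])@E_('y',q[1]); P=np.array([0,0,d])+R@z*L1
    R=R@E_('z',sg[1]*q[2])@E_('y',q[3]); P=P+R@z*L2
    R=R@E_('z',sg[2]*q[4])@E_('y',q[5])@E_('z',sg[3]*q[6]+t0); P=P+R@z*L3
    # tool y = approach (local z); 
    return P,R@T0
T0=np.array([[1,0,0],[0,0,-1],[0,1,0]]).astype(float)  # columns: tool x=local x, tool y=local z, tool z=-local y
def res(p,sg):
    r=[]
    for q,P,o in S:
        p1,R1=fk(q,p,sg); r+=list(p1-P); r+=list(.3*(R1.T@Rn.from_euler('xyz',o).as_matrix()-np.eye(3)).ravel())
    return np.array(r)
if __name__=='__main__':
    out=[]
    for sg in itertools.product([1,-1],repeat=4):
        for f0 in (0,np.pi):
          for t0 in (0,1.57,3.14,-1.57):
            s=least_squares(res,[.3,.5,.43,.3,f0,t0],args=(sg,)); out.append((s.cost,sg,s.x))
    out.sort(key=lambda t:t[0])
    for o in out[:3]: print(o[0],o[1],o[2].round(4))
    print(np.abs(res(out[0][2],out[0][1])).max())
E
python3 kin.py
```

```text
0.0018773350398882125 (-1, -1, -1, -1) [ 0.3212  0.5085  0.4328  0.3331 -0.0799  3.0674]
0.0018773350398882233 (-1, -1, -1, -1) [ 0.3212  0.5085  0.4328  0.3331 -0.0799 -3.2158]
0.0018773350398882801 (-1, -1, -1, -1) [ 0.3212  0.5085  0.4328  0.3331 -0.0799 -3.2158]
0.024259006471502406
```

```bash
cat >> kin.py <<'E'
SG=(-1,-1,-1,-1)
def fk2(q,p):
    d,L1,L2,L3,f0,t0,o3,o5,o2,o4,o6,a1,a2=p; z=np.array([0,0,1.]);x=np.array([1.,0,0])
    R=E_('z',f0-q[0])@E_('y',q[1]+o2); P=np.array([0,0,d])+R@z*L1
    R=R@E_('z',-q[2]+o3); P=P+R@x*a1; R=R@E_('y',q[3]+o4); P=P+R@x*a2+R@z*L2
    R=R@E_('z',-q[4]+o5)@E_('y',q[5]+o6)@E_('z',-q[6]+t0); P=P+R@z*L3
    return P,R@T0
def res2(p):
    r=[]
    for q,P,o in S:
        p1,R1=fk2(q,p); r+=list(p1-P); r+=list(.3*(R1.T@Rn.from_euler('xyz',o).as_matrix()-np.eye(3)).ravel())
    return np.array(r)
def fit():
    s=least_squares(res2,[.3212,.5085,.4328,.3331,-.0799,3.0674]+[0]*7); return s.x,np.abs(s.fun).max()
LO=np.array([-2.91,-.3,-1.5,.17,-1.26,.16,-2.52])+.01; HI=np.array([2.91,2.13,1.42,2.43,4.41,1.93,2.52])-.01
def ik(P,R,p,q0,reg=1e-3):
    f=lambda q:np.r_[(lambda a:np.r_[(a[0]-P)*3,(R.T@a[1]-np.eye(3)).ravel()])(fk2(q,p)),reg*(q-q0)]
    s=least_squares(f,np.clip(q0,LO+1e-3,HI-1e-3),bounds=(LO,HI)); a=fk2(s.x,p)
    return s.x,np.linalg.norm(a[0]-P),np.arccos(np.clip((np.trace(R.T@a[1])-1)/2,-1,1))
def tool(tilt,az,half):
    h=np.array([np.cos(az),np.sin(az),0]); y=np.sin(tilt)*h-np.cos(tilt)*np.array([0,0,1]); x=np.array([-h[1],h[0],0])*(1 if half==0 else -1)
    return np.stack([x,y,np.cross(x,y)],1)
E
python3 - <<'E'
from kin import *
p,e=fit(); print(p.round(4),e)
np.save('p.npy',p)
rng=np.random.default_rng(0)
places={'odd':[.5,-.2115,.062],'short_spot':[.5,-.205,.045],'free':[.559,.272,.062],'short':[.591,.108,.045]}
for az in (-.3,-.15,0,.19):
  for tilt in (.55,.65):
    for half in (0,1):
      R=tool(tilt,az,half); row=[]
      for n,g in places.items():
        P=np.array(g)+.019*R[:,1]; b=None
        for k in range(10):
            q,ep,er=ik(P,R,p,rng.uniform(LO,HI) if k else np.array([-.3,.1,0,2.0,0,.6,0]))
            if ep<.003 and er<.02:
                m=np.min(np.minimum(q-LO,HI-q))
                if b is None or m>b[0]: b=(m,q)
        row.append((n,None if b is None else (round(b[0],2),b[1].round(2).tolist())))
      print(az,tilt,half,*row,sep='\n   ')
E
```

```text
[ 0.309   0.5162  0.4337  0.3342 -0.0652  3.061  -0.0205  0.0035 -0.0121
  0.0128  0.0079  0.0043 -0.0072] 0.021524039780010343
-0.3
   0.55
   0
   ('odd', (np.float64(0.07), [1.07, 0.75, -0.9, 2.35, 2.25, 0.52, -0.43]))
   ('short_spot', (np.float64(0.06), [1.05, 0.81, -0.89, 2.36, 2.3, 0.58, -0.47]))
   ('free', (np.float64(0.4), [-0.53, 0.68, -0.3, 2.02, 1.44, 0.61, -0.76]))
   ('short', (np.float64(0.27), [-0.26, 0.66, -0.21, 2.15, 1.87, 0.44, -0.93]))
-0.3
   0.55
   1
   ('odd', (np.float64(0.07), [0.51, 0.56, -0.18, 2.35, 3.15, 0.29, 1.65]))
   ('short_spot', (np.float64(0.06), [-0.47, 0.98, 1.09, 2.36, 4.18, 0.9, 0.27]))
   ('free', (np.float64(0.15), [-0.28, 0.76, -0.63, 2.02, 1.55, 0.82, 2.36]))
   ('short', (np.float64(0.0), [-0.66, 0.67, 0.29, 2.15, 2.17, 0.17, 1.81]))
-0.3
   0.65
   0
   ('odd', (np.float64(0.01), [1.19, 0.91, -1.05, 2.41, 2.39, 0.74, -0.46]))
   ('short_spot', (np.float64(0.0), [1.11, 0.9, -0.95, 2.42, 2.49, 0.74, -0.58]))
   ('free', (np.float64(0.36), [-0.17, 0.88, -0.85, 2.06, 1.74, 1.09, -0.9]))
   ('short', (np.float64(0.22), [-0.11, 0.72, -0.44,
[... 3610 characters left out ...]
 [0.14, 0.69, -0.5, 2.21, 2.4, 0.36, 2.36]))
0.19
   0.65
   0
   ('odd', (np.float64(0.12), [1.53, 1.25, -1.36, 2.3, 1.95, 0.63, 0.71]))
   ('short_spot', (np.float64(0.11), [1.41, 1.05, -1.12, 2.31, 2.23, 0.39, 0.35]))
   ('free', (np.float64(0.22), [-0.29, 0.68, -0.45, 2.2, 2.23, 0.55, -0.96]))
   ('short', (np.float64(0.14), [0.44, 0.89, -0.9, 2.28, 2.37, 0.7, -0.57]))
0.19
   0.65
   1
   ('odd', (np.float64(0.12), [0.7, 0.61, -0.13, 2.3, 4.26, 0.46, 1.2]))
   ('short_spot', (np.float64(0.11), [0.58, 0.65, -0.0, 2.31, 4.21, 0.55, 1.22]))
   ('free', (np.float64(0.12), [-1.03, 0.7, 0.49, 2.2, 3.27, 0.29, 0.89]))
   ('short', (np.float64(0.14), [-0.1, 0.66, -0.2, 2.28, 2.97, 0.44, 1.72]))
```

```bash

python3 -m crank '[{"hand":0.3,"dx":0,"dy":-10,"dz":0,"yaw":-1.4},{"hand":0.3,"dx":0,"dy":-10,"dz":0,"yaw":-1.4},{"hand":0.3,"dx":0,"dy":-10,"dz":0,"yaw":-1.4},{"hand":0.3,"dx":0,"dy":-10,"dz":0,"yaw":-1.4},{"hand":0.3,"dx":0,"dy":-10,"dz":0,"yaw":-1.4},{"hand":0.3,"dx":0,"dy":-10,"dz":0,"yaw":-1.4}]' 
python3 - <<'E'
from h import *
s=bot.observe()
print(s['clock'],s['qpos'],s['qd'].round(2));print(Rt(s).round(3)); print(shift([.512,-.209,.05]))
E
```

```text
clock: 13.97
position: [0.5047, -0.2161, 0.1536]
tool_rot: [-1.069, -0.42, -0.698]
force: [-0.9, 0.5, -0.9]
grip_width: 0.0596
13.9667 [ 1.15796223  0.4545188  -0.71205167  2.24596219 -1.13210267  0.17128088
  1.06905001] [ 0.03  0.01 -0.04 -0.    0.07 -0.02  1.42]
[[ 0.7    0.583  0.413]
 [-0.587  0.139  0.798]
 [ 0.408 -0.8    0.439]]
[-41.3  88.1 -36.8]
```

```bash

python3 -m crank '[{"hand":0.3,"dx":0,"dy":0,"dz":0,"yaw":-1.6},{"hand":0.3,"dx":0,"dy":0,"dz":0,"yaw":-1.6},{"hand":0.3,"dx":0,"dy":0,"dz":0,"yaw":-1.6},{"hand":0.3,"dx":0,"dy":0,"dz":0,"yaw":-1.6},{"hand":0.3,"dx":0,"dy":0,"dz":0,"yaw":-1.6},{"hand":0.3,"dx":0,"dy":0,"dz":0,"yaw":-1.6},{"hand":0.3,"dx":0,"dy":0,"dz":0,"yaw":-1.6},{"hand":0.3,"dx":0,"dy":0,"dz":0,"yaw":-1.6},{"hand":0.3,"dx":0,"dy":0,"dz":0,"yaw":-1.6},{"hand":0.3,"dx":0,"dy":0,"dz":0,"yaw":-1.6},{"hand":0.3,"dx":0,"dy":0,"dz":0,"yaw":-1.6},{"hand":0.3,"dx":0,"dy":0,"dz":0,"yaw":-1.6}]' 
python3 - <<'E'
from h import *
s=bot.observe()
print(s['clock'],s['qpos'],s['qd'].round(2));print(Rt(s).round(3)); print(shift([.512,-.209,.05]))
E
python3 -m crank '[{"hand":0.3,"dx":0,"dy":0,"dz":0,"yaw":-1.4},{"hand":0.3,"dx":0,"dy":0,"dz":0,"yaw":-1.4},{"hand":0.3,"dx":0,"dy":0,"dz":0,"yaw":-1.4},{"hand":0.3,"dx":0,"dy":0,"dz":0,"yaw":-1.4},{"hand":0.3,"dx":0,"dy":0,"dz":0,"yaw":-1.4},{"hand":0.3,"dx":0,"dy":0,"dz":0,"yaw":-1.4}]' 
python3 - <<'E'
from h import *
s=bot.observe()
print(s['clock'],s['qpos'],s['qd'].round(2));print(Rt(s).round(3)); print(shift([.512,-.209,.05]))
E
```

```text
clock: 14.97
position: [0.5047, -0.2162, 0.1538]
tool_rot: [-2.006, -0.488, 1.016]
force: [0.2, -0.0, 0.4]
grip_width: 0.0598
14.9667 [ 1.17239353  0.45871427 -0.73080229  2.24452675 -1.08808322  0.16437988
  2.5212001 ] [ 0.07  0.02 -0.09 -0.02  0.29 -0.02  0.09]
[[ 0.465  0.582 -0.666]
 [ 0.75   0.139  0.646]
 [ 0.469 -0.801 -0.372]]
[-39.9  88.4  38.4]
clock: 15.47
position: [0.5042, -0.2188, 0.157]
tool_rot: [-2.183, -0.1, 1.698]
force: [0.2, 0.0, 0.1]
grip_width: 0.0598
15.4667 [ 1.3009802   0.50631622 -0.90044137  2.20797295 -0.31364581  0.16443157
  2.52049295] [ 0.25  0.13 -0.36 -0.04  1.53 -0.   -0.  ]
[[-0.126  0.559 -0.819]
 [ 0.987  0.154 -0.046]
 [ 0.1   -0.815 -0.571]]
[-2.  93.1 54.3]
```

```bash

python3 -m crank '[{"hand":0.3,"dx":0,"dy":0,"dz":0,"yaw":-1.6},{"hand":0.3,"dx":0,"dy":0,"dz":0,"yaw":-1.6},{"hand":0.3,"dx":0,"dy":0,"dz":0,"yaw":-1.6},{"hand":0.3,"dx":0,"dy":0,"dz":0,"yaw":-1.6},{"hand":0.3,"dx":0,"dy":0,"dz":0,"yaw":-1.6},{"hand":0.3,"dx":0,"dy":0,"dz":0,"yaw":-1.6},{"hand":0.3,"dx":0,"dy":0,"dz":0,"yaw":-1.6},{"hand":0.3,"dx":0,"dy":0,"dz":0,"yaw":-1.6},{"hand":0.3,"dx":0,"dy":0,"dz":0,"yaw":-1.6},{"hand":0.3,"dx":0,"dy":0,"dz":0,"yaw":-1.6},{"hand":0.3,"dx":0,"dy":0,"dz":0,"yaw":-1.6},{"hand":0.3,"dx":0,"dy":0,"dz":0,"yaw":-1.6}]' 
python3 - <<'E'
from h import *
s=bot.observe()
print(s['clock'],s['qpos'],s['qd'].round(2));print(Rt(s).round(3)); print(shift([.512,-.209,.05]))
E
```

```text
clock: 16.47
position: [0.5054, -0.2182, 0.1532]
tool_rot: [-1.749, 0.595, 3.08]
force: [-0.3, 0.7, -2.0]
grip_width: 0.0595
16.4667 [ 1.60343163  0.89673337 -1.49091     2.20646324  1.26223895  0.54054748
  2.52043341] [ 0.21  1.11 -1.06  0.13  1.56  1.27  0.12]
[[-0.827  0.561  0.039]
 [ 0.051  0.143 -0.988]
 [-0.56  -0.815 -0.147]]
[52.8 89.1  6.3]
```

```bash

python3 -m crank '[{"hand":0.3,"dx":0,"dy":0,"dz":0,"yaw":1.31},{"hand":0.3,"dx":0,"dy":0,"dz":0,"yaw":1.31},{"hand":0.3,"dx":0,"dy":0,"dz":0,"yaw":1.31},{"hand":0.3,"dx":0,"dy":0,"dz":0,"yaw":1.31},{"hand":0.3,"dx":0,"dy":0,"dz":0,"yaw":1.31},{"hand":0.3,"dx":0,"dy":0,"dz":0,"yaw":1.31},{"hand":0.3,"dx":0,"dy":0,"dz":0,"yaw":1.31},{"hand":0.3,"dx":0,"dy":0,"dz":0,"yaw":1.31},{"hand":0.3,"dx":0,"dy":0,"dz":0,"yaw":1.31},{"hand":0.3,"dx":0,"dy":0,"dz":0,"yaw":1.31},{"hand":0.3,"dx":0,"dy":0,"dz":0,"yaw":1.31},{"hand":0.3,"dx":0,"dy":0,"dz":0,"yaw":1.31}]' 
python3 - <<'E'
from h import *
s=bot.observe()
R=Rt(s);print(s['clock'],s['qpos'],s['qd'].round(2));print(R.round(3)); print(shift([.512,-.2095,.15])); print(shift(np.array([.5,-.2115,.062])+.019*R[:,1]))
for n in ['scene','side']: cv2.imwrite(f'pics/{n}3.png',bot.grab_frame(n)[:,:,::-1])
E
```

```text
clock: 17.47
position: [0.505, -0.2164, 0.1531]
tool_rot: [-2.188, -0.006, 1.82]
force: [0.3, 0.0, -0.8]
grip_width: 0.0596
17.4667 [ 1.52338561  0.71144033 -1.27930586  2.20971705  1.01969572  0.30978418
  1.3959272 ] [ 0.02  0.02 -0.04  0.    0.04  0.01  0.1 ]
[[-0.246  0.56  -0.791]
 [ 0.969  0.147 -0.198]
 [ 0.006 -0.815 -0.579]]
[ 4.9  7.5 -5.1]
[ 5.4 91.2 55.7]
```

View pics/side3.png

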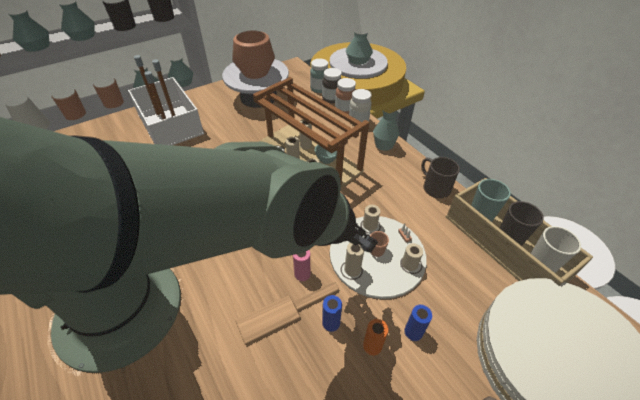

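View pics/scene3.png

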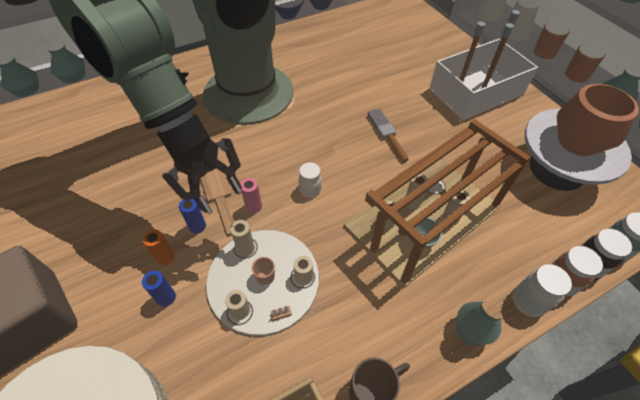

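```bash

python3 -m crank '[{"hand":0.3,"dx":5,"dy":8,"dz":-5,"yaw":0},{"hand":0.3,"dx":5,"dy":22,"dz":6,"yaw":0},{"hand":0.3,"dx":5,"dy":40,"dz":19,"yaw":0},{"hand":0.3,"dx":5,"dy":50,"dz":26,"yaw":0},{"hand":0.3,"dx":5,"dy":50,"dz":26,"yaw":0}]' 
python3 - <<'E'
from h import *
s=bot.observe()
R=Rt(s);print(s['clock'],s['qpos'],s['qd'].round(2));print(R.round(3)); print(shift(np.array([.5,-.2115,.062])+.019*R[:,1]))
cv2.imwrite('pics/w4.png',bot.grab_frame('wrist')[:,:,::-1])
E
```

```text
clock: 17.98
position: [0.5119, -0.2084, 0.0972]
tool_rot: [-2.192, -0.004, 1.825]
force: [-0.1, 0.3, 0.4]
grip_width: 0.0594
17.9833 [ 1.3553502   0.73846238 -1.06274262  2.24626227  1.54643183  0.17980577
  0.90173382] [-0.01  0.11 -0.    0.01  0.49  0.04 -0.43]
[[-0.251  0.563 -0.788]
 [ 0.968  0.149 -0.202]
 [ 0.004 -0.813 -0.582]]
[-0.2 40.5 30.5]
```

View pics/w4.png

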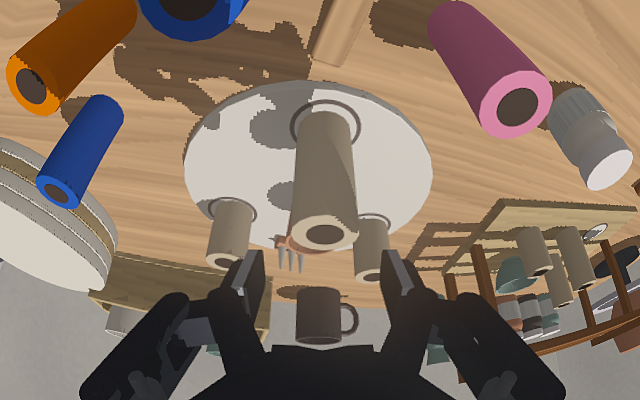

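```bash

python3 -m crank '[{"hand":0.3,"dx":0,"dy":14,"dz":10,"yaw":0},{"hand":0.3,"dx":0,"dy":28,"dz":20,"yaw":0},{"hand":0.3,"dx":0,"dy":40,"dz":30,"yaw":0},{"hand":0.3,"dx":0,"dy":40,"dz":30,"yaw":0},{"hand":0.3,"dx":0,"dy":40,"dz":30,"yaw":0}]' 
python3 - <<'E'
from h import *
s=bot.observe()
R=Rt(s);print(s['clock'],s['qpos'],s['qd'].round(2));print(R.round(3)); print(shift(np.array([.5,-.2115,.062])+.019*R[:,1]))
cv2.imwrite('pics/w5.png',bot.grab_frame('wrist')[:,:,::-1])
E
```

```text
clock: 18.45
position: [0.5115, -0.2078, 0.0492]
tool_rot: [-2.195, -0.008, 1.823]
force: [0.1, -0.4, -0.1]
grip_width: 0.0595
18.45 [ 1.38831701  0.9291897  -1.13024295  2.25870785  1.87576201  0.33572719
  0.67439651] [-0.01 -0.05 -0.01 -0.   -0.02 -0.02 -0.  ]
[[-0.249  0.564 -0.787]
 [ 0.968  0.152 -0.198]
 [ 0.008 -0.811 -0.584]]
[-0.6  1.5  2.3]
```

View pics/w5.png

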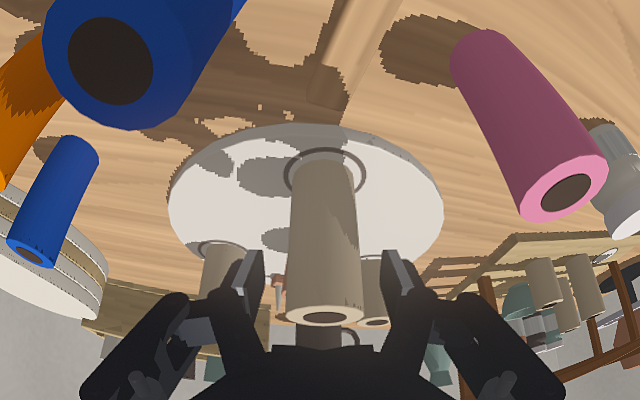

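```bash

python3 -m crank '[{"hand":1,"dx":0,"dy":0,"dz":0,"yaw":0},{"hand":1,"dx":0,"dy":0,"dz":0,"yaw":0},{"hand":1,"dx":0,"dy":0,"dz":0,"yaw":0},{"hand":1,"dx":0,"dy":0,"dz":0,"yaw":0},{"hand":1,"dx":0,"dy":0,"dz":0,"yaw":0},{"hand":1,"dx":0,"dy":0,"dz":0,"yaw":0},{"hand":1,"dx":0,"dy":0,"dz":0,"yaw":0}]' 40
python3 - <<'E'
from h import *
s=bot.observe()
R=Rt(s);print(s['clock'],s['qpos'],s['qd'].round(2));print(shift(s['position']+[0,0,.09]))
cv2.imwrite('pics/w6.png',bot.grab_frame('wrist')[:,:,::-1])
E
```

```text
clock: 19.08
position: [0.5124, -0.2084, 0.051]
tool_rot: [-2.197, -0.004, 1.823]
force: [-1.3, 0.2, 6.9]
grip_width: 0.0372
19.0833 [ 1.3884695   0.92561284 -1.13170891  2.2586284   1.87800495  0.33552111
  0.67166047] [-0. -0. -0. -0.  0.  0. -0.]
[  0.4 -72.9 -52.7]
```

View pics/w6.png

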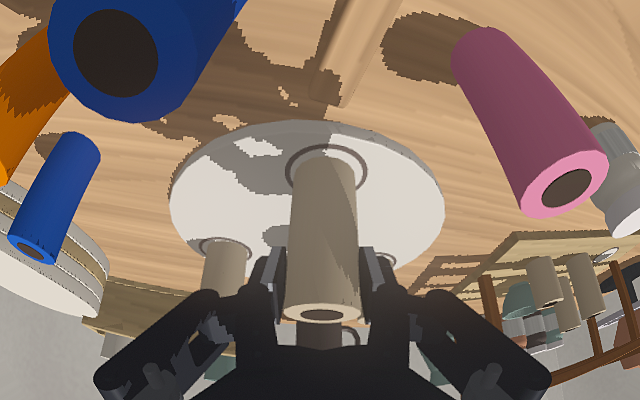

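```bash

python3 -m crank '[{"hand":1,"dx":0,"dy":-8,"dz":-6,"yaw":0},{"hand":1,"dx":0,"dy":-24,"dz":-18,"yaw":0},{"hand":1,"dx":0,"dy":-40,"dz":-30,"yaw":0},{"hand":1,"dx":0,"dy":-56,"dz":-42,"yaw":0},{"hand":1,"dx":0,"dy":-73,"dz":-53,"yaw":0},{"hand":1,"dx":0,"dy":-73,"dz":-53,"yaw":0},{"hand":1,"dx":0,"dy":-73,"dz":-53,"yaw":0}]' 
python3 - <<'E'
from h import *
s=bot.observe()
R=Rt(s);print(s['clock'],s['qpos'],s['qd'].round(2));print(R.round(3))
for n in ['scene','side','wrist']: cv2.imwrite(f'pics/{n}7.png',bot.grab_frame(n)[:,:,::-1])
E
```

```text
clock: 19.72
position: [0.5128, -0.2093, 0.1421]
tool_rot: [-2.197, -0.003, 1.821]
force: [0.1, -0.5, -1.2]
grip_width: 0.0374
19.7167 [ 1.4706802   0.71447154 -1.23095027  2.22028399  1.14178534  0.27084145
  1.27116796] [-0.04  0.02  0.09  0.02  0.15 -0.07 -0.15]
[[-0.248  0.567 -0.785]
 [ 0.969  0.148 -0.199]
 [ 0.003 -0.81  -0.586]]
```

View pics/wrist7.png

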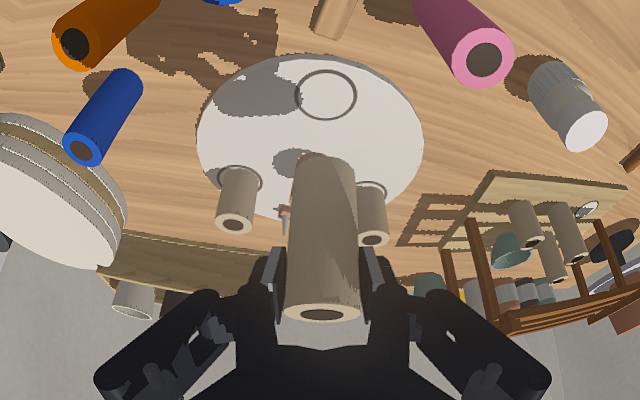

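View pics/scene7.png

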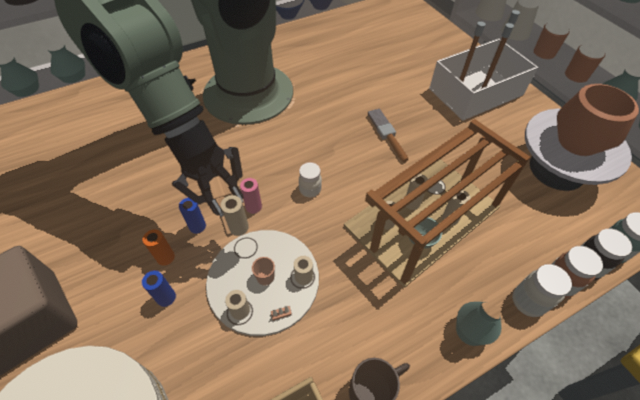

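View pics/side7.png

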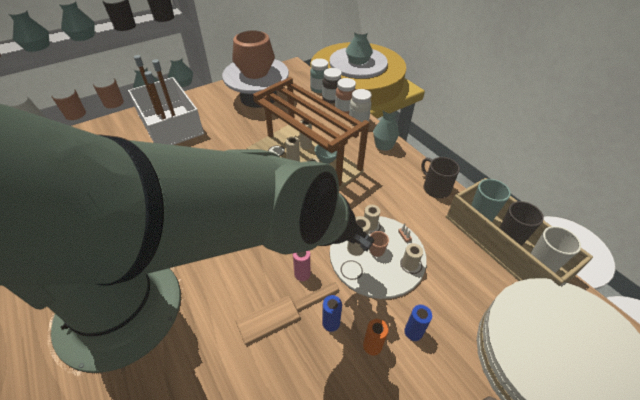

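```bash
python3 - <<'E'
import cv2
a=cv2.imread('pics/scene7.png');b=cv2.imread('pics/side7.png');w=cv2.imread('pics/wrist7.png');b0=cv2.imread('pics/side0.png')
def z(i,x0,y0,x1,y1,k,n):
    r=cv2.resize(i[y0:y1,x0:x1],None,fx=k,fy=k,interpolation=cv2.INTER_CUBIC); return r
A=z(a,225,232,265,262,10,'');B=z(b,330,255,370,285,10,'')
Wr=z(w,560,190,600,220,10,'');D=z(b0,256,136,296,166,10,'')
import numpy as np
cv2.imwrite('pics/c7.png',np.vstack([np.hstack([A,B]),np.hstack([Wr,D])]))
E
```

```text
(no output)
```

View pics/c7.png

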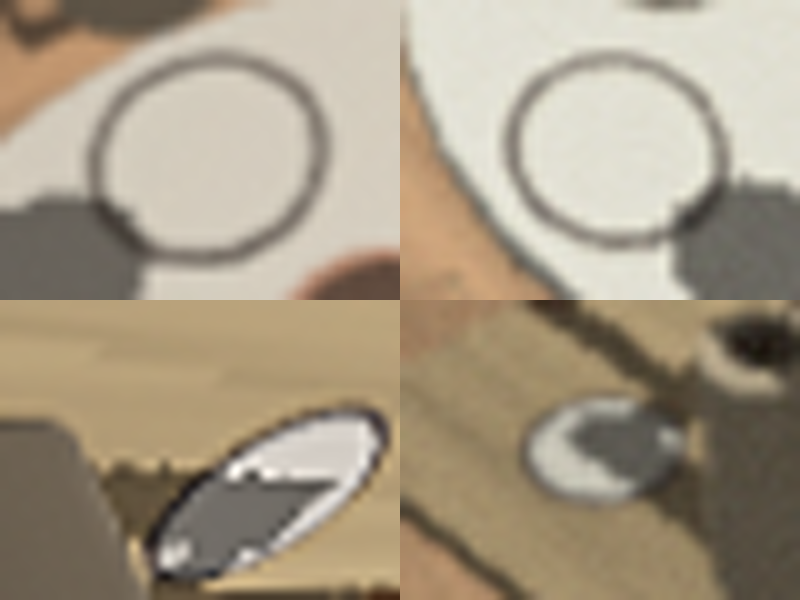

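```bash
python3 - <<'E'
from h import *
r1=plane('scene',245.55,247.35,.012);r2=plane('side',351.35,269.35,.012)
print('ring',r1,r2)
f1=plane('side',276.2,150.5,.012);f2=plane('wrist',586.4,208.9,.012)
print('free',f1,f2)
c=np.array([.5825,-.2057]); 
for r in(r1,r2): print(np.linalg.norm(r[:2]-c))
s=bot.observe();print(s['position'])
# held post top centre from wrist (323,314)
for n,u,v in [('wrist',323,314)]: print(plane(n,u,v,.193), 'expect', s['position']+[-.0124,-.003,.051])
E
```

```text
ring [ 0.49722124 -0.20990059  0.012     ] [ 0.49860219 -0.21022943  0.012     ]
free [0.55822752 0.27189558 0.012     ] [0.55828228 0.27377425 0.012     ]
0.08538215166855484
0.08401998939947021
[ 0.51199311 -0.20899188  0.13957291]
[ 0.49373757 -0.21436143  0.193     ] expect [ 0.49959311 -0.21199188  0.19057291]
```

```bash
python3 - <<'E'
from kin import *; from h import bot,Rt,shift
p=np.load('p.npy'); s=bot.observe(); q=s['qpos'];R=Rt(s)
P,R1=fk2(q,p); print('model err',(P-s['position']).round(3))
for t in ([.51,-.209,.17],[.47,.0,.17],[.445,.25,.17],[.445,.25,.06],[.5707,.2751,.055]):
    q,ep,er=ik(np.array(t)+P-s['position'],R,p,q,reg=3e-2); q,ep,er=ik(np.array(t)+P-s['position'],R,p,q,reg=1e-4); print(t,q.round(2),round(ep,4),round(er,4))
print(shift([.51,-.209,.18]),shift([.47,0.0,.18]),shift([.45,.25,.18]))
E
```

```text
model err [ 0.009 -0.006  0.005]
[0.51, -0.209, 0.17] [ 1.59  0.81 -1.4   2.19  1.03  0.39  1.39] 0.0 0.0
[0.47, 0.0, 0.17] [ 1.24  0.42 -1.35  2.42  1.48  0.17  0.43] 0.016 0.0239
[0.445, 0.25, 0.17] [ 0.36  0.5  -1.32  2.4   1.7   0.71 -0.45] 0.0 0.0
[0.445, 0.25, 0.06] [ 0.15  0.84 -1.12  2.42  2.05  0.97 -0.69] 0.0142 0.0191
[0.5707, 0.2751, 0.055] [ 0.18  0.9  -1.04  2.18  2.05  0.84 -0.47] 0.0 0.0
[  0.7 -33.9 -22.1] [213.1 -25.3 -31.9] [460.3   0.7 -65.6]
```

```bash
python3 - <<'E'
from kin import *; from h import bot,Rt,shift
p=np.load('p.npy'); s=bot.observe(); q=s['qpos'];R=Rt(s)
P,R1=fk2(q,p)
for t in ([.51,-.209,.18],[.505,-.1,.18],[.5,.0,.18],[.49,.12,.16],[.475,.257,.12],[.475,.257,.075],[.48,.258,.06],[.5707,.2751,.053]):
    q,ep,er=ik(np.array(t)+P-s['position'],R,p,q,reg=3e-2); q,ep,er=ik(np.array(t)+P-s['position'],R,p,q,reg=1e-4); print(t,q.round(2),round(ep,4),round(er,4), shift(t))
E
```

```text
[0.51, -0.209, 0.18] [ 1.61  0.81 -1.44  2.19  1.01  0.42  1.41] 0.0 0.0 [  0.7 -33.9 -22.1]
[0.505, -0.1, 0.18] [ 1.41  0.53 -1.32  2.33  1.02  0.17  1.13] 0.0 0.0 [107.6 -20.5 -39.7]
[0.5, 0.0, 0.18] [ 1.18  0.42 -1.31  2.4   1.63  0.17  0.27] 0.0 0.0 [205.7  -8.4 -55.5]
[0.49, 0.12, 0.16] [ 0.79  0.53 -1.34  2.42  1.82  0.51 -0.19] 0.0057 0.0083 [324.3  20.1 -59.7]
[0.475, 0.257, 0.12] [ 0.27  0.71 -1.23  2.38  1.9   0.86 -0.53] 0.0 0.0 [460.5  64.5 -51.6]
[0.475, 0.257, 0.075] [ 0.2   0.84 -1.16  2.4   2.05  0.95 -0.63] 0.0 0.0 [460.3 101.  -25.3]
[0.48, 0.258, 0.06] [ 0.19  0.88 -1.13  2.39  2.09  0.97 -0.64] 0.0 0.0 [459.9 116.2 -20.6]
[0.5707, 0.2751, 0.053] [ 0.19  0.93 -1.07  2.19  2.05  0.87 -0.45] 0.0 0.0 [454.  175.7 -91.3]
```

```bash
python3 - <<'E'
from h import *
print(shift([.52,-.1,.18]),shift([.525,0,.185]))
E
python3 -m crank '[{"hand":1,"dx":0,"dy":-12,"dz":-8,"yaw":0},{"hand":1,"dx":3,"dy":-25,"dz":-18,"yaw":0},{"hand":1,"dx":20,"dy":-31,"dz":-25,"yaw":0},{"hand":1,"dx":45,"dy":-28,"dz":-33,"yaw":0},{"hand":1,"dx":70,"dy":-22,"dz":-40,"yaw":0},{"hand":1,"dx":104,"dy":-14,"dz":-50,"yaw":0},{"hand":1,"dx":104,"dy":-14,"dz":-50,"yaw":0}]' 
python3 - <<'E'
from h import *
s=bot.observe()
R=Rt(s);print(s['clock'],s['qpos'],s['qd'].round(2));print(R.round(3)); print(shift([.525,0,.185]))
E
```

```text
[103.8 -12.  -51.5] [199.5   1.7 -78.1]
clock: 20.45
position: [0.5178, -0.0965, 0.1815]
tool_rot: [-2.196, -0.006, 1.826]
force: [0.9, 1.5, -0.3]
grip_width: 0.0369
20.45 [ 1.26171853  0.47578318 -1.21132338  2.31770394  1.25770691  0.17362042
  0.84517752] [-0.25 -0.09  0.02  0.08  0.68  0.03 -0.91]
[[-0.252  0.565 -0.785]
 [ 0.968  0.152 -0.201]
 [ 0.006 -0.811 -0.586]]
[ 91.6  15.9 -27.2]
```

```bash

python3 -m crank '[{"hand":1,"dx":25,"dy":4,"dz":-7,"yaw":0},{"hand":1,"dx":50,"dy":8,"dz":-15,"yaw":0},{"hand":1,"dx":75,"dy":12,"dz":-22,"yaw":0},{"hand":1,"dx":92,"dy":16,"dz":-27,"yaw":0},{"hand":1,"dx":92,"dy":16,"dz":-27,"yaw":0}]' 
python3 - <<'E'
from h import *
s=bot.observe()
R=Rt(s);print(s['clock'],s['qpos'],s['qd'].round(2));print(R.round(3)); print(shift([.515,.12,.18]),shift([.475,.257,.12]))
E
```

```text
clock: 20.87
position: [0.5253, 0.0018, 0.185]
tool_rot: [-2.197, -0.007, 1.828]
force: [0.2, -0.1, -0.7]
grip_width: 0.0374
20.8667 [ 1.02728815  0.44144198 -1.25875693  2.36260813  1.64791038  0.2990903
  0.21264859] [ 0.06  0.    0.07 -0.01 -0.09 -0.08  0.19]
[[-0.255  0.566 -0.784]
 [ 0.967  0.155 -0.202]
 [ 0.007 -0.81  -0.586]]
[116.9  16.6 -12.9] [259.1  63.8  26. ]
```

```bash

python3 -m crank '[{"hand":1,"dx":25,"dy":3,"dz":-3,"yaw":0},{"hand":1,"dx":55,"dy":8,"dz":-6,"yaw":0},{"hand":1,"dx":85,"dy":12,"dz":-9,"yaw":0},{"hand":1,"dx":115,"dy":17,"dz":-12,"yaw":0},{"hand":1,"dx":145,"dy":24,"dz":-5,"yaw":0},{"hand":1,"dx":175,"dy":32,"dz":5,"yaw":0},{"hand":1,"dx":205,"dy":42,"dz":12,"yaw":0},{"hand":1,"dx":235,"dy":54,"dz":20,"yaw":0},{"hand":1,"dx":259,"dy":64,"dz":26,"yaw":0},{"hand":1,"dx":259,"dy":64,"dz":26,"yaw":0}]' 
python3 - <<'E'
from h import *
s=bot.observe()
R=Rt(s);print(s['clock'],s['qpos'],s['qd'].round(2));print(R.round(3)); print(shift([.478,.2575,.06]),shift([.5707,.2751,.055]))
for n in ['scene','side','wrist']: cv2.imwrite(f'pics/{n}8.png',bot.grab_frame(n)[:,:,::-1])
E
```

```text
clock: 21.7
position: [0.4734, 0.2595, 0.1169]
tool_rot: [-2.193, -0.01, 1.832]
force: [0.3, -0.8, -2.2]
grip_width: 0.037
21.7 [ 0.16150929  0.73199664 -1.28289579  2.38899329  1.80213488  1.01638176
 -0.53402315] [ 0.13 -0.06 -0.01  0.02 -0.02 -0.08  0.09]
[[-0.258  0.561 -0.786]
 [ 0.966  0.158 -0.204]
 [ 0.01  -0.812 -0.583]]
[-3.7 48.5 30. ] [-10.6 107.4 -43.6]
```

View pics/wrist8.png

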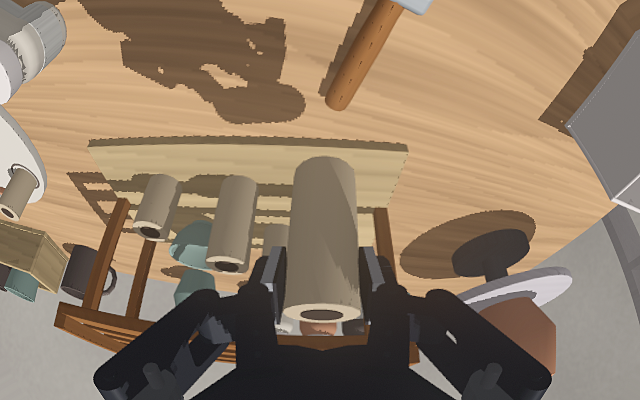

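View pics/scene8.png

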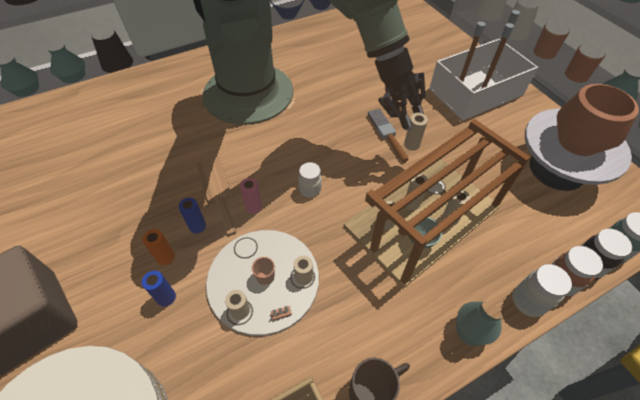

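View pics/side8.png

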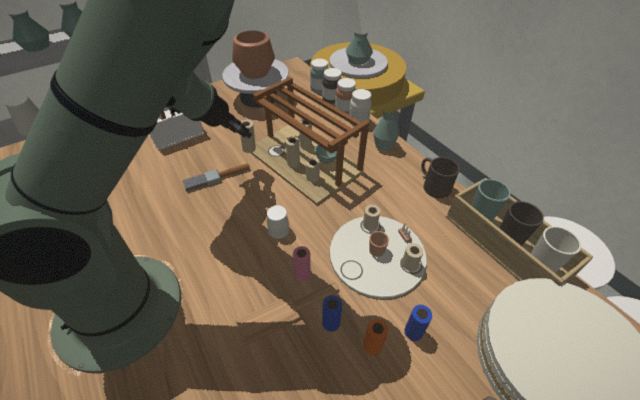

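```bash
python3 - <<'E'
from h import *
a=cv2.imread('pics/scene8.png');b=cv2.imread('pics/side8.png')
A=cv2.resize(a[95:155,385:445],None,fx=6.6,fy=6.6,interpolation=cv2.INTER_CUBIC);B=cv2.resize(b[110:170,220:280],None,fx=6.6,fy=6.6,interpolation=cv2.INTER_CUBIC)
cv2.imwrite('pics/c8.png',np.hstack([A,B]))
print('trim end',plane('side',248,167,.02),plane('scene',405,158,.02))
E
```

```text
trim end [0.44506945 0.2427495  0.02      ] [0.45227253 0.25627562 0.02      ]
```

View pics/c8.png

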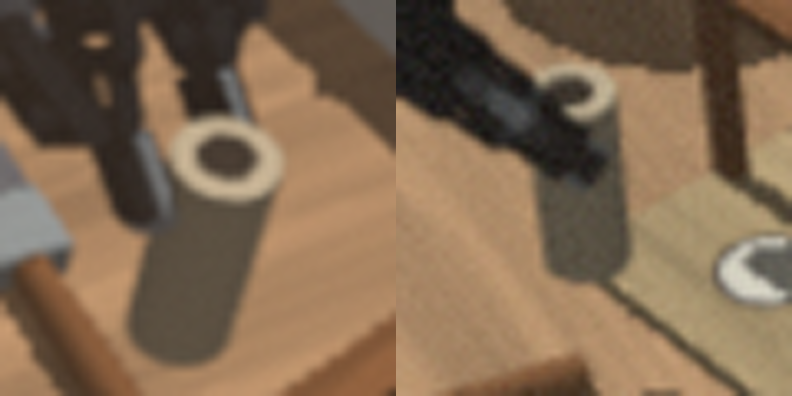

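```bash
python3 - <<'E'
from h import *
t,e=tri(ray('scene',419.1,118.4),ray('side',246.2,123.7)); s=bot.observe()
print(t,e,s['position'],t-s['position'])
# feet centre approx: scene bottom ellipse centre, side bottom
t2,e2=tri(ray('scene',385+180/6.6-.4,95+328/6.6-.4),ray('side',220+(587-396)/6.6-.4,110+258/6.6-.4)); print(t2,e2)
for T in ([.52,.266,.085],[.5567,.2726,.062],[.5707,.2756,.053]): print(T,shift(T))
E
```

```text
[0.46471829 0.25342717 0.16880998] 0.004516792410018389 [0.47605527 0.25258123 0.11838868] [-0.01133697  0.00084594  0.05042129]
[0.46078939 0.25748403 0.07691181] 0.004140627636016643
[0.52, 0.266, 0.085] [  1.8  53.9 -17.8]
[0.5567, 0.2726, 0.062] [ -1.2  94.3 -34.5]
[0.5707, 0.2756, 0.053] [ -1.8 110.  -40.9]
```

```bash

python3 -m crank '[{"hand":1,"dx":1,"dy":18,"dz":-6,"yaw":0},{"hand":1,"dx":1,"dy":36,"dz":-12,"yaw":0},{"hand":1,"dx":1,"dy":54,"dz":-18,"yaw":0},{"hand":1,"dx":1,"dy":54,"dz":-18,"yaw":0},{"hand":1,"dx":1,"dy":54,"dz":-18,"yaw":0}]' 
python3 - <<'E'
from h import *
s=bot.observe()
R=Rt(s);print(s['clock'],s['qpos'],s['qd'].round(2));print(R.round(3)); 
for T in ([.5563,.2712,.062],[.5703,.274,.055],[.5703,.274,.051]): print(T,shift(T))
cv2.imwrite('pics/side9.png',bot.grab_frame('side')[100:200,210:350,::-1].repeat(5,0).repeat(5,1))
cv2.imwrite('pics/w9.png',bot.grab_frame('wrist')[:,:,::-1])
E
```

```text
clock: 22.27
position: [0.5219, 0.2629, 0.0856]
tool_rot: [-2.195, -0.006, 1.819]
force: [0.2, -0.4, -1.2]
grip_width: 0.0371
22.2667 [ 0.15165146  0.83605037 -1.19534581  2.30510898  1.89577729  1.02428225
 -0.48812438] [-0.01 -0.02 -0.03  0.02 -0.01  0.   -0.01]
[[-0.245  0.565 -0.787]
 [ 0.969  0.148 -0.196]
 [ 0.006 -0.811 -0.585]]
[0.5563, 0.2712, 0.062] [ -0.6  39.8 -15. ]
[0.5703, 0.274, 0.055] [ -1.3  53.8 -22.4]
[0.5703, 0.274, 0.051] [ -1.4  57.1 -20.1]
```

View pics/side9.png

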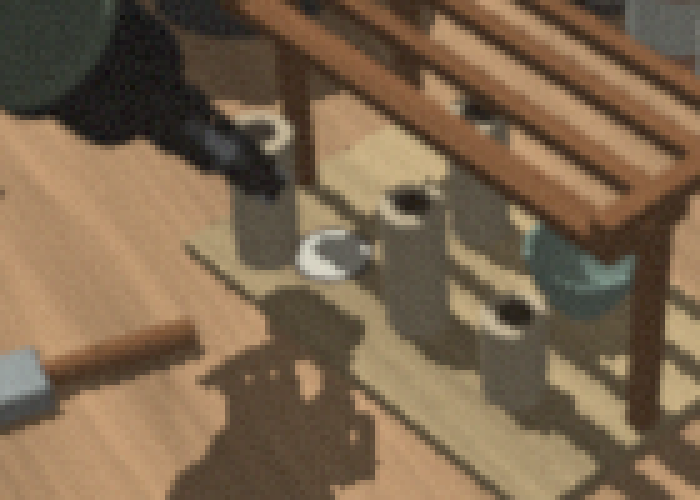

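View pics/w9.png

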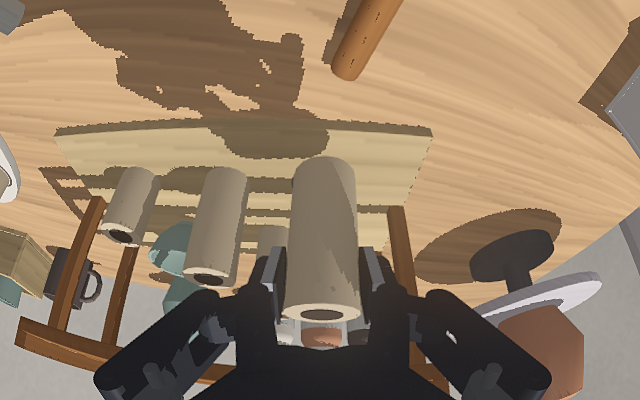

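```bash

python3 -m crank '[{"hand":1,"dx":0,"dy":20,"dz":-7,"yaw":0},{"hand":1,"dx":0,"dy":40,"dz":-15,"yaw":0},{"hand":1,"dx":-1,"dy":47,"dz":-19,"yaw":0},{"hand":1,"dx":-1,"dy":54,"dz":-22,"yaw":0},{"hand":1,"dx":-1,"dy":54,"dz":-22,"yaw":0},{"hand":1,"dx":-1,"dy":54,"dz":-22,"yaw":0}]' 
python3 - <<'E'
from h import *
s=bot.observe()
R=Rt(s);print(s['clock'],s['qpos'],s['qd'].round(2));print(R.round(3)); 
for T in ([.5703,.274,.055],[.5703,.274,.051]): print(T,shift(T))
b=bot.grab_frame('side')[:,:,::-1];cv2.imwrite('pics/side10f.png',b);cv2.imwrite('pics/side10.png',b[100:200,210:350].repeat(5,0).repeat(5,1))
w=bot.grab_frame('wrist')[:,:,::-1];cv2.imwrite('pics/w10.png',w)
E
```

```text
clock: 22.87
position: [0.5687, 0.2762, 0.0554]
tool_rot: [-2.196, -0.007, 1.822]
force: [-1.0, -0.0, -1.3]
grip_width: 0.0372
22.8667 [ 0.13373331  0.92628809 -1.12491577  2.20194403  1.96251253  1.00641226
 -0.42557259] [-0.   -0.01 -0.01  0.01 -0.    0.   -0.  ]
[[-0.248  0.566 -0.786]
 [ 0.969  0.151 -0.198]
 [ 0.007 -0.811 -0.585]]
[0.5703, 0.274, 0.055] [-2.5  0.9 -0.5]
[0.5703, 0.274, 0.051] [-2.5  4.1  1.8]
```

View pics/side10.png

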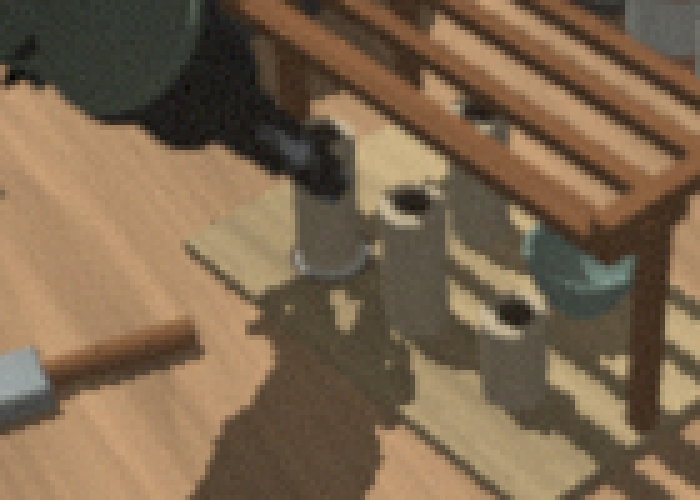

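View pics/w10.png

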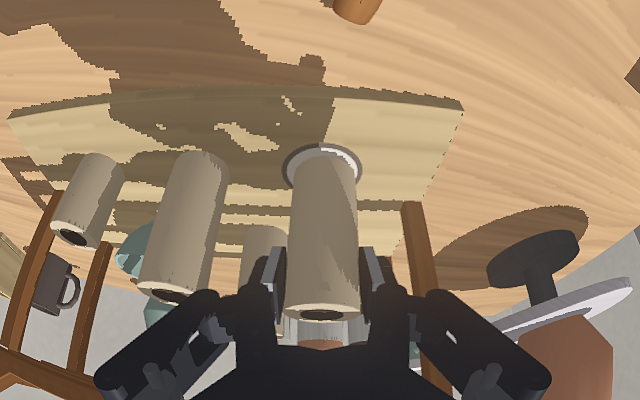

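```bash

python3 -m crank '[{"hand":1,"dx":0,"dy":2,"dz":1.5,"yaw":0},{"hand":1,"dx":0,"dy":4,"dz":3,"yaw":0},{"hand":1,"dx":0,"dy":4,"dz":3,"yaw":0}]' 
python3 -c "
from h import *
s=bot.observe(); print(s['position'],s['force'])"
```

```text
clock: 23.22
position: [0.5697, 0.277, 0.0511]
tool_rot: [-2.199, -0.006, 1.823]
force: [-3.3, -1.9, 13.4]
grip_width: 0.037
[0.56968663 0.27695617 0.0511042 ] [-3.2680546  -1.88968385 13.44790488]
```

```bash

python3 -m crank '[{"hand":0.3,"dx":0,"dy":0,"dz":0,"yaw":0},{"hand":0.3,"dx":0,"dy":0,"dz":0,"yaw":0},{"hand":0.3,"dx":0,"dy":0,"dz":0,"yaw":0},{"hand":0.3,"dx":0,"dy":0,"dz":0,"yaw":0},{"hand":0.3,"dx":0,"dy":0,"dz":0,"yaw":0},{"hand":0.3,"dx":0,"dy":0,"dz":0,"yaw":0}]' 
python3 - <<'E'
from h import *
s=bot.observe(); print(s['position'],s['force'],s['clock'])
w=bot.grab_frame('wrist')[:,:,::-1];cv2.imwrite('pics/w11.png',w)
R=Rt(s)
for T in ([.475,.25,.08],[.44,.245,.12]): print(shift(T,s))
E
```

```text
clock: 23.72
position: [0.5691, 0.2763, 0.0499]
tool_rot: [-2.196, -0.006, 1.822]
force: [0.3, 0.3, 0.9]
grip_width: 0.0598
[0.5691098  0.27627192 0.04992144] [0.29648713 0.30163493 0.86697367] 23.7167
[ -1.9 -81.6  61.6]
[   2.2 -134.5   66.7]
```

View pics/w11.png

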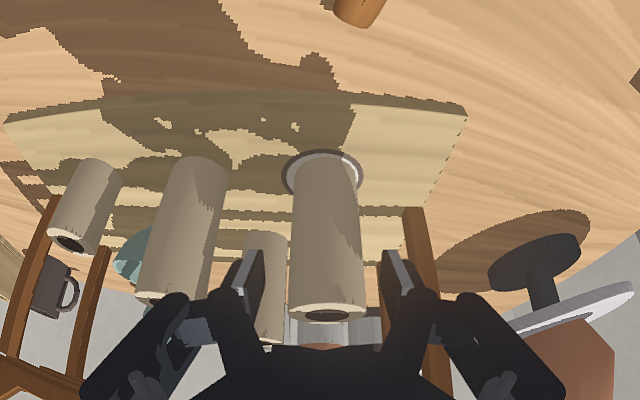

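```bash

python3 -m crank '[{"hand":0.3,"dx":0,"dy":-15,"dz":21,"yaw":0},{"hand":0.3,"dx":0,"dy":-33,"dz":45,"yaw":0},{"hand":0.3,"dx":0,"dy":-55,"dz":62,"yaw":0},{"hand":0.3,"dx":0,"dy":-80,"dz":62,"yaw":0},{"hand":0.3,"dx":0,"dy":-105,"dz":50,"yaw":0},{"hand":0.3,"dx":0,"dy":-105,"dz":50,"yaw":0}]' 
python3 - <<'E'
from h import *
s=bot.observe(); print(s['position'],s['force'],s['clock'],s['qpos']);print(Rt(s).round(3))
for n in ['scene','side','wrist']: cv2.imwrite(f'pics/{n}12.png',bot.grab_frame(n)[:,:,::-1])
b=cv2.imread('pics/side12.png');cv2.imwrite('pics/c12.png',cv2.resize(b[90:210,230:370],None,fx=5,fy=5,interpolation=cv2.INTER_CUBIC))
E
```

```text
clock: 24.27
position: [0.4701, 0.2514, 0.1094]
tool_rot: [-2.199, -0.006, 1.824]
force: [0.1, 1.1, 0.5]
grip_width: 0.0602
[0.47013977 0.25144885 0.10944038] [0.11383155 1.10369769 0.47586792] 24.2667 [ 0.16043698  0.7554241  -1.28433427  2.41267449  1.83225529  1.05117636
 -0.56869041]
[[-0.25   0.568 -0.784]
 [ 0.968  0.152 -0.199]
 [ 0.006 -0.809 -0.588]]
```

View pics/wrist12.png

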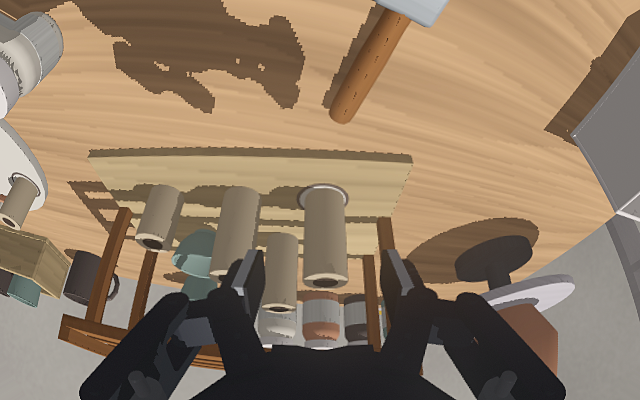

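View pics/c12.png

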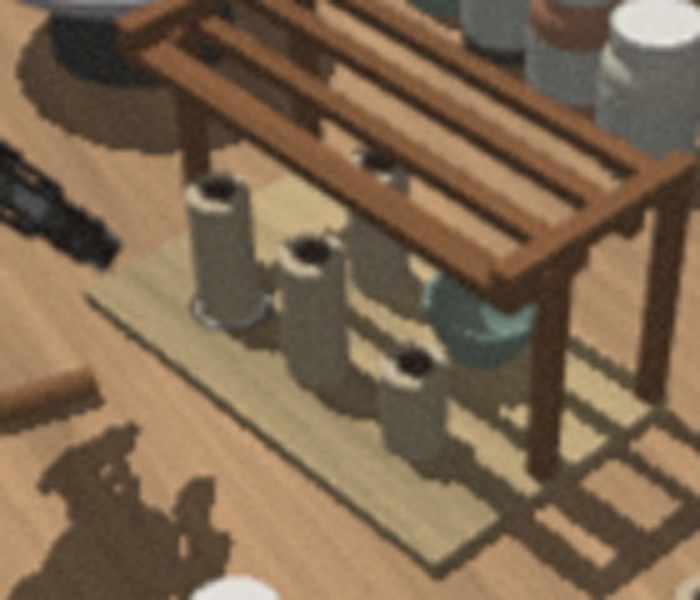

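```bash
python3 - <<'E'
from h import *
print('placed',plane('side',273.3,127.3,.102),plane('wrist',325,284,.102))
print('short',plane('side',312.6,162.2,.072),plane('wrist',153,243,.072))
print('racktall',plane('side',292.3,140,.102),plane('wrist',232,278,.102))
s=bot.observe()
for T in ([.485,.20,.13],[.5,.083,.12],[.507,.085,.06],[.602,.112,.034]): print(T,shift(T,s))
from kin import *
p=np.load('p.npy'); q=s['qpos'];R=Rt(s)
P,R1=fk2(q,p); D=P-s['position'];print(D)
for t in ([.49,.20,.13],[.5,.083,.12],[.507,.085,.06],[.602,.112,.034]):
    q,ep,er=ik(np.array(t)+D,R,p,q,reg=3e-2); q,ep,er=ik(np.array(t)+D,R,p,q,reg=1e-4); print(t,q.round(2),round(ep,4),round(er,4))
E
```

```text
placed [0.55775793 0.2753419  0.102     ] [0.55835081 0.2744078  0.102     ]
short [0.59105334 0.10625573 0.072     ] [0.58580896 0.10863798 0.072     ]
racktall [0.57535615 0.19166091 0.102     ] [0.56787081 0.19360056 0.102     ]
[0.485, 0.2, 0.13] [-52.2 -19.  -15.2]
[0.5, 0.083, 0.12] [-169.3  -19.9    2. ]
[0.507, 0.085, 0.06] [-169.4   33.    31.3]
[0.602, 0.112, 0.034] [-167.   111.9  -33.5]
[-0.02091165  0.00601979  0.01209078]
[0.49, 0.2, 0.13] [ 0.47  0.72 -1.39  2.42  1.83  0.87 -0.4 ] 0.0086 0.0124
[0.5, 0.083, 0.12] [ 0.85  0.71 -1.4   2.42  1.83  0.64 -0.09] 0.0288 0.0419
[0.507, 0.085, 0.06] [ 0.73  0.91 -1.27  2.42  2.07  0.79 -0.22] 0.034 0.0463
[0.602, 0.112, 0.034] [ 0.62  1.04 -1.19  2.31  2.19  0.85 -0.24] 0.0 0.0
```

```bash
python3 - <<'E'
from h import *
for T in ([.515,.2,.16],[.54,.096,.15]): print(T,shift(T))
E
python3 -m crank '[{"hand":0.3,"dx":-10,"dy":-5,"dz":-15,"yaw":0},{"hand":0.3,"dx":-30,"dy":-13,"dz":-35,"yaw":0},{"hand":0.3,"dx":-60,"dy":-23,"dz":-55,"yaw":0},{"hand":0.3,"dx":-60,"dy":-23,"dz":-55,"yaw":0}]' 
python3 - <<'E'
from h import *
s=bot.observe(); print(s['position'],s['clock'],s['qpos']);print(Rt(s).round(3),shift([.54,.096,.15]))
E
```

```text
[0.515, 0.2, 0.16] [-59.4 -26.3 -56.3]
[0.54, 0.096, 0.15] [-166.4  -19.6  -49.6]
clock: 24.75
position: [0.519, 0.1947, 0.1575]
tool_rot: [-2.197, -0.005, 1.814]
force: [-0.0, -0.5, 0.0]
grip_width: 0.0599
[0.51898745 0.19471765 0.15748626] 24.75 [ 0.43157534  0.62708307 -1.32585769  2.34416747  1.72696631  0.83057218
 -0.29168721]
[[-0.241  0.568 -0.787]
 [ 0.971  0.145 -0.192]
 [ 0.005 -0.81  -0.586]] [-100.9    3.7    6.8]
```

```bash

python3 -m crank '[{"hand":0.3,"dx":-33,"dy":1,"dz":2,"yaw":0},{"hand":0.3,"dx":-66,"dy":2,"dz":4,"yaw":0},{"hand":0.3,"dx":-100,"dy":4,"dz":7,"yaw":0},{"hand":0.3,"dx":-100,"dy":4,"dz":7,"yaw":0},{"hand":0.3,"dx":-100,"dy":4,"dz":7,"yaw":0}]' 
python3 - <<'E'
from h import *
s=bot.observe(); print(s['position'],s['clock'],s['qpos']);R=Rt(s);print(R.round(3));T=np.array([.601,.110,.034]); print(shift(T-.08*R[:,1]),shift(T))
cv2.imwrite('pics/w13.png',bot.grab_frame('wrist')[:,:,::-1])
E
```

```text
clock: 25.17
position: [0.5373, 0.0996, 0.1471]
tool_rot: [-2.194, -0.007, 1.817]
force: [-0.1, 0.3, 0.2]
grip_width: 0.06
[0.53734965 0.09964329 0.14711534] 25.1667 [ 0.69823208  0.62911461 -1.30067778  2.37064956  1.8231041   0.66373673
 -0.15077482]
[[-0.243  0.565 -0.789]
 [ 0.97   0.148 -0.194]
 [ 0.007 -0.812 -0.584]]
[-6.2 49.3 13.8] [ -6.2 129.3  13.8]
```

View pics/w13.png

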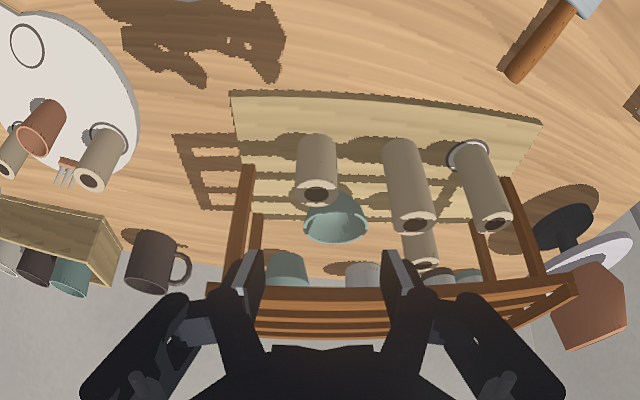

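```bash
python3 - <<'E'
from h import *
print(plane('wrist',317,195,.072))
E
python3 -m crank '[{"hand":0.3,"dx":-3,"dy":17,"dz":5,"yaw":0},{"hand":0.3,"dx":-5,"dy":34,"dz":10,"yaw":0},{"hand":0.3,"dx":-5,"dy":49,"dz":14,"yaw":0},{"hand":0.3,"dx":-5,"dy":49,"dz":14,"yaw":0}]' 
python3 - <<'E'
from h import *
s=bot.observe(); print(s['position'],s['clock'],s['qpos']);R=Rt(s);print(R.round(3));T=np.array([.601,.110,.034]); print(shift(T))
cv2.imwrite('pics/w14.png',bot.grab_frame('wrist')[:,:,::-1])
E
```

```text
[0.59262627 0.1106685  0.072     ]
clock: 25.55
position: [0.5546, 0.1039, 0.0979]
tool_rot: [-2.193, -0.009, 1.823]
force: [-0.7, -0.1, -0.3]
grip_width: 0.0596
[0.55457386 0.10392773 0.09788899] 25.55 [ 0.62182313  0.78808907 -1.23163041  2.3601261   1.98482859  0.7709753
 -0.22326229]
[[-0.25   0.563 -0.788]
 [ 0.968  0.153 -0.198]
 [ 0.009 -0.812 -0.583]]
[-6.3 79.  -0.5]
```

View pics/w14.png

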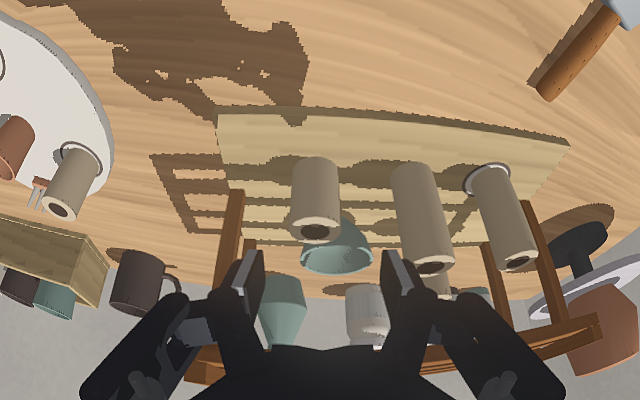

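```bash

python3 -m crank '[{"hand":0.3,"dx":-5,"dy":15,"dz":0,"yaw":0},{"hand":0.3,"dx":-5,"dy":35,"dz":-1,"yaw":0},{"hand":0.3,"dx":-5,"dy":50,"dz":-2,"yaw":0},{"hand":0.3,"dx":-5,"dy":50,"dz":-2,"yaw":0}]' 
python3 - <<'E'
from h import *
s=bot.observe(); print(s['position'],s['clock'],s['qpos']);R=Rt(s);T=np.array([.6027,.112,.034]); print(shift(T))
cv2.imwrite('pics/w15.png',bot.grab_frame('wrist')[:,:,::-1])
E
```

```text
clock: 25.93
position: [0.5867, 0.1063, 0.0603]
tool_rot: [-2.195, -0.008, 1.822]
force: [-2.1, -0.8, 0.1]
grip_width: 0.0598
[0.58673753 0.10627001 0.06029711] 25.9333 [ 0.57438164  0.90405191 -1.16465752  2.2981933   2.07500929  0.81455876
 -0.21741864]
[ 1.4 31.2  1.7]
```

View pics/w15.png

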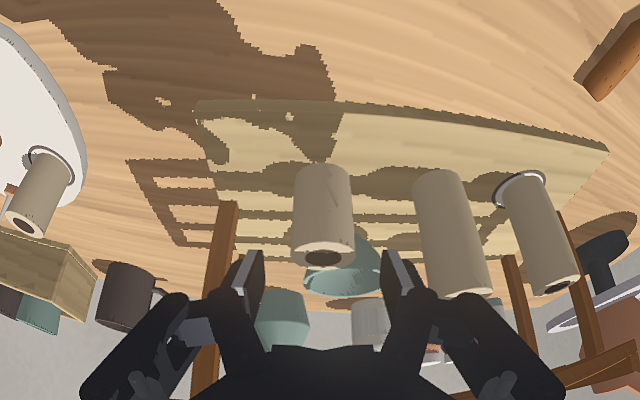

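Centred: the post's top is at x≈323, midway between the fingers. I'll advance the last 31 mm.

```bash

python3 -m crank '[{"hand":0.3,"dx":0,"dy":15,"dz":1,"yaw":0},{"hand":0.3,"dx":0,"dy":31,"dz":1,"yaw":0},{"hand":0.3,"dx":0,"dy":31,"dz":1,"yaw":0},{"hand":0.3,"dx":0,"dy":31,"dz":1,"yaw":0}]' 
python3 - <<'E'
from h import *
s=bot.observe(); print(s['position'],s['clock'],s['qpos']);R=Rt(s);T=np.array([.6027,.112,.034]); print(shift(T))
cv2.imwrite('pics/w16.png',bot.grab_frame('wrist')[:,:,::-1])
E
```

```text
clock: 26.32
position: [0.6024, 0.1101, 0.0362]
tool_rot: [-2.196, -0.007, 1.823]
force: [-0.3, -0.0, 0.0]
grip_width: 0.06
[0.6023806  0.11010695 0.03616   ] 26.3167 [ 0.54674933  0.97043706 -1.13072382  2.26329582  2.12685431  0.83879864
 -0.21833439]
[1.7 2.2 0.6]
```

View pics/w16.png

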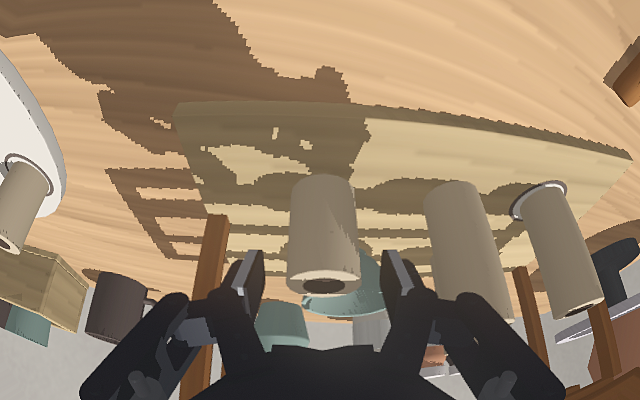

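```bash

python3 -m crank '[{"hand":0.3,"dx":0,"dy":4,"dz":2,"yaw":0},{"hand":1,"dx":0,"dy":4,"dz":2,"yaw":0},{"hand":1,"dx":0,"dy":4,"dz":2,"yaw":0},{"hand":1,"dx":0,"dy":4,"dz":2,"yaw":0},{"hand":1,"dx":0,"dy":4,"dz":2,"yaw":0},{"hand":1,"dx":0,"dy":4,"dz":2,"yaw":0},{"hand":1,"dx":0,"dy":4,"dz":2,"yaw":0},{"hand":1,"dx":0,"dy":4,"dz":2,"yaw":0}]' 40
python3 - <<'E'
from h import *
s=bot.observe(); print(s['position'],s['clock'],s['qpos'],s['force']);R=Rt(s);print(R.round(3),shift(s['position']+np.array([0,0,.006])),shift(s['position']+np.array([-.08*.967,-.08*.25,.02])))
cv2.imwrite('pics/w17.png',bot.grab_frame('wrist')[:,:,::-1])
E
```

```text
clock: 27.03
position: [0.6037, 0.1099, 0.0315]
tool_rot: [-2.197, -0.006, 1.822]
force: [-2.9, -0.8, 5.3]
grip_width: 0.0377
[0.60371205 0.10988805 0.0315134 ] 27.0333 [ 0.54393735  0.98272205 -1.12565003  2.2610438   2.13977985  0.84573624
 -0.22188663] [-2.86591521 -0.83170768  5.29792509]
[[-0.249  0.566 -0.786]
 [ 0.969  0.15  -0.198]
 [ 0.006 -0.81  -0.586]] [ 0.  -4.9 -3.5] [ -0. -63.  53.]
```

View pics/w17.png

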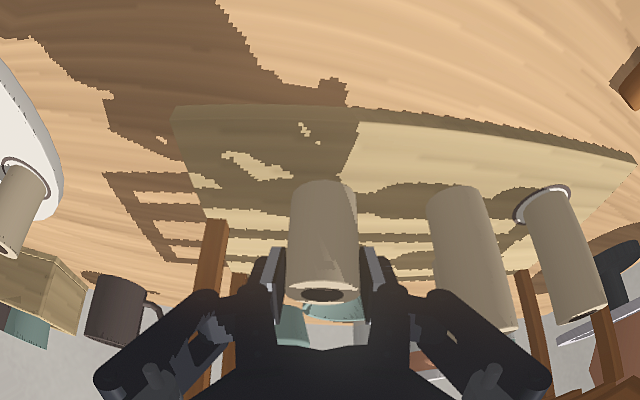

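```bash

python3 -m crank '[{"hand":1,"dx":0,"dy":-5,"dz":-3,"yaw":0},{"hand":1,"dx":0,"dy":-18,"dz":0,"yaw":0},{"hand":1,"dx":0,"dy":-40,"dz":3,"yaw":0},{"hand":1,"dx":0,"dy":-70,"dz":3,"yaw":0},{"hand":1,"dx":0,"dy":-100,"dz":0,"yaw":0},{"hand":1,"dx":0,"dy":-125,"dz":-5,"yaw":0},{"hand":1,"dx":0,"dy":-125,"dz":-5,"yaw":0},{"hand":1,"dx":0,"dy":-125,"dz":-5,"yaw":0}]' 40
python3 - <<'E'
from h import *
s=bot.observe(); print(s['position'],s['clock'],s['qpos'],s['force']);R=Rt(s);print(R.round(3))
for T in ([.53,0,.185],[.525,-.1,.18]):print(shift(T))
w=bot.grab_frame('side')[:,:,::-1];cv2.imwrite('pics/side18.png',w)
E
```

```text
clock: 27.75
position: [0.5366, 0.0908, 0.1367]
tool_rot: [-2.198, -0.003, 1.821]
force: [0.9, -0.4, -1.5]
grip_width: 0.0375
[0.53664611 0.09083638 0.13668133] 27.75 [ 0.70676724  0.65703167 -1.28795984  2.38594701  1.88185165  0.6767911
 -0.17422763] [ 0.90441056 -0.40021963 -1.45993323]
[[-0.248  0.568 -0.785]
 [ 0.969  0.148 -0.199]
 [ 0.003 -0.81  -0.587]]
[-86.2 -56.3  -5.1]
[-181.9  -69.8   21.7]
```

View pics/side18.png

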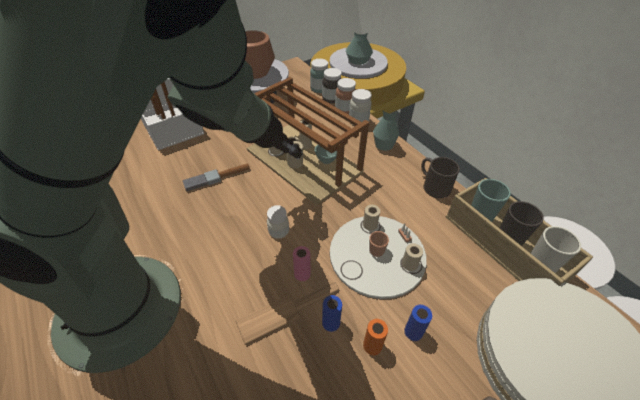

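```bash

python3 -m crank '[{"hand":1,"dx":-20,"dy":-20,"dz":-3,"yaw":0},{"hand":1,"dx":-45,"dy":-38,"dz":-5,"yaw":0},{"hand":1,"dx":-75,"dy":-50,"dz":-5,"yaw":0},{"hand":1,"dx":-100,"dy":-58,"dz":-1,"yaw":0},{"hand":1,"dx":-130,"dy":-62,"dz":7,"yaw":0},{"hand":1,"dx":-160,"dy":-67,"dz":15,"yaw":0},{"hand":1,"dx":-182,"dy":-70,"dz":21,"yaw":0},{"hand":1,"dx":-182,"dy":-70,"dz":21,"yaw":0},{"hand":1,"dx":-182,"dy":-70,"dz":21,"yaw":0}]'
python3 - <<'E'
from h import *
s=bot.observe(); print(s['position'],s['clock'],s['qpos'],s['force']);R=Rt(s);print(R.round(3))
for T in ([.51,-.2085,.15],[.51,-.2085,.0325]):print(shift(T))
E
```

```text
clock: 28.55
position: [0.5252, -0.1012, 0.1771]
tool_rot: [-2.194, -0.009, 1.818]
force: [-0.1, -0.7, -2.1]
grip_width: 0.0377
[ 0.52520729 -0.10120133  0.17709612] 28.55 [ 1.25485255  0.5083459  -1.21421146  2.30189445  1.30619373  0.20220207
  0.80341122] [-0.14627487 -0.67893713 -2.09257064]
[[-0.245  0.564 -0.789]
 [ 0.97   0.15  -0.194]
 [ 0.009 -0.812 -0.584]]
[-100.6   -2.7   48.6]
[-101.6   92.7  117.2]
```

```bash

python3 -m crank '[{"hand":1,"dx":-25,"dy":-2,"dz":12,"yaw":0},{"hand":1,"dx":-50,"dy":-2,"dz":24,"yaw":0},{"hand":1,"dx":-75,"dy":-2,"dz":36,"yaw":0},{"hand":1,"dx":-101,"dy":5,"dz":53,"yaw":0},{"hand":1,"dx":-101,"dy":15,"dz":61,"yaw":0},{"hand":1,"dx":-101,"dy":15,"dz":61,"yaw":0},{"hand":1,"dx":-101,"dy":15,"dz":61,"yaw":0}]'
python3 - <<'E'
from h import *
s=bot.observe(); print(s['position'],s['clock'],s['qpos'],s['force'],s['qd'].round(2));R=Rt(s);print(R.round(3))
for T in ([.51,-.2085,.06],[.51,-.2085,.0325]):print(shift(T))
for n in ['scene','wrist']: cv2.imwrite(f'pics/{n}19.png',bot.grab_frame(n)[:,:,::-1])
E
```

```text
clock: 29.13
position: [0.5115, -0.2051, 0.1295]
tool_rot: [-2.195, -0.008, 1.823]
force: [0.7, -0.1, -0.1]
grip_width: 0.0377
[ 0.51148454 -0.20509063  0.12947994] 29.1333 [ 1.45066653  0.734966   -1.21122248  2.23271487  1.2513159   0.26392916
  1.16979118] [ 0.74224688 -0.08425573 -0.11729982] [ 0.   -0.03 -0.04 -0.01 -0.03  0.01  0.03]
[[-0.25   0.564 -0.787]
 [ 0.968  0.152 -0.198]
 [ 0.008 -0.811 -0.584]]
[-3.5 55.  42.5]
[-3.7 77.3 58.5]
```

View pics/wrist19.png

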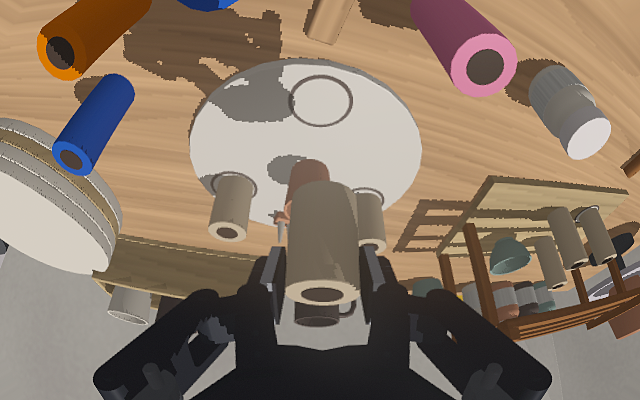

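View pics/scene19.png

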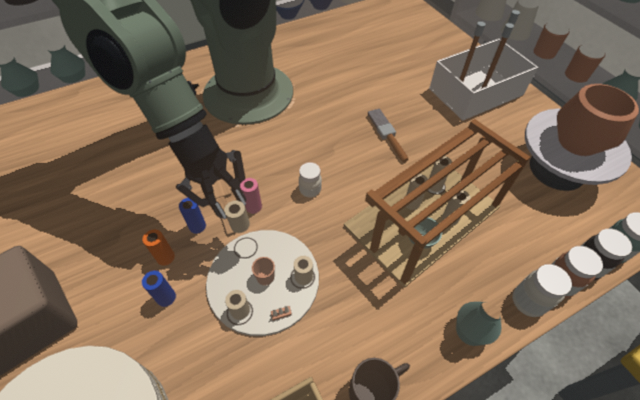

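Scene shows the short post held near (236,212), with the free ring at (245,247); in the wrist view the ring is at (320,101). I'll descend to about 8 mm above the shelf and check.

```bash
python3 - <<'E'
from h import *
print(plane('wrist',320,101,.012))
E
python3 -m crank '[{"hand":1,"dx":-4,"dy":12,"dz":9,"yaw":0},{"hand":1,"dx":-4,"dy":28,"dz":22,"yaw":0},{"hand":1,"dx":-4,"dy":45,"dz":35,"yaw":0},{"hand":1,"dx":-4,"dy":60,"dz":46,"yaw":0},{"hand":1,"dx":-4,"dy":70,"dz":53,"yaw":0},{"hand":1,"dx":-4,"dy":70,"dz":53,"yaw":0},{"hand":1,"dx":-4,"dy":70,"dz":53,"yaw":0}]'
python3 - <<'E'
from h import *
s=bot.observe(); print(s['position'],s['clock'],s['qpos'],s['force'],s['qd'].round(2));R=Rt(s);print(R.round(3))
for T in ([.51,-.2085,.04],[.51,-.2085,.0325]):print(shift(T))
for n in ['scene','wrist','side']: cv2.imwrite(f'pics/{n}20.png',bot.grab_frame(n)[:,:,::-1])
a=cv2.imread('pics/scene20.png');b=cv2.imread('pics/side20.png')
cv2.imwrite('pics/c20.png',np.hstack([cv2.resize(i,None,fx=6.6,fy=6.6,interpolation=cv2.INTER_CUBIC) for i in (a[215:275,215:275],b[230:290,325:385])]))
E
```

```text
[ 0.49748665 -0.2105785   0.012     ]
clock: 29.82
position: [0.5109, -0.2095, 0.0428]
tool_rot: [-2.197, -0.008, 1.823]
force: [-0.6, 1.1, -0.5]
grip_width: 0.0378
[ 0.51092099 -0.20951807  0.04284665] 29.8167 [ 1.3990576   0.95852151 -1.14097917  2.25825398  1.89189014  0.35744995
  0.67960048] [-0.61842085  1.0891676  -0.52924236] [-0.   -0.05  0.   -0.01 -0.02 -0.02  0.01]
[[-0.249  0.566 -0.786]
 [ 0.968  0.152 -0.198]
 [ 0.008 -0.81  -0.586]]
[1.2 1.9 2.2]
[1.1 8.  6.6]
```

View pics/wrist20.png

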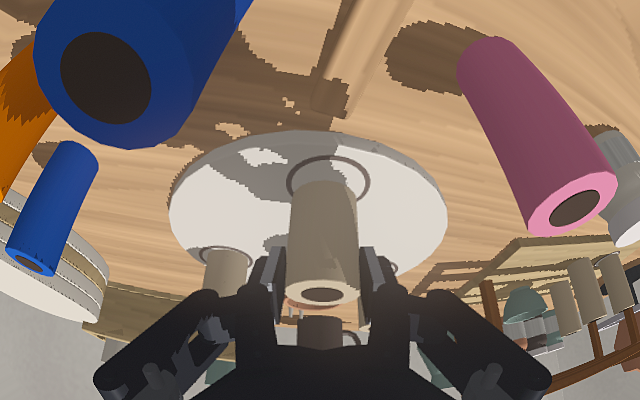

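View pics/c20.png

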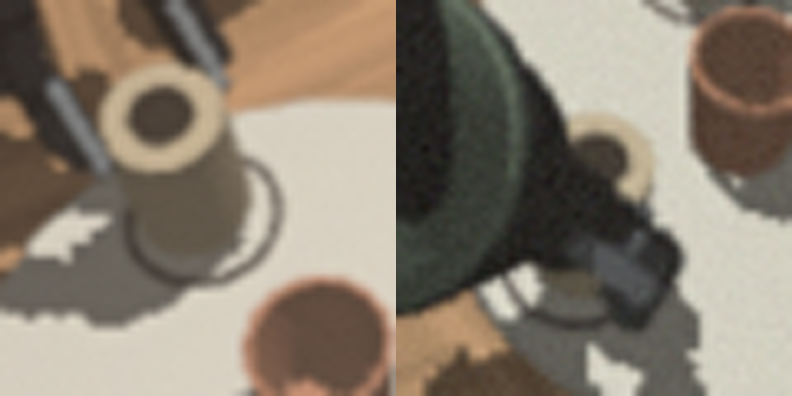

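```bash

python3 -m crank '[{"hand":1,"dx":1,"dy":4,"dz":3,"yaw":0},{"hand":1,"dx":1.5,"dy":7,"dz":5.5,"yaw":0},{"hand":1,"dx":1.5,"dy":8.5,"dz":6.5,"yaw":0},{"hand":1,"dx":1.5,"dy":8.5,"dz":6.5,"yaw":0}]'
python3 - <<'E'
from h import *
s=bot.observe(); print(s['position'],s['clock'],s['force'])
cv2.imwrite('pics/w21.png',bot.grab_frame('wrist')[100:260,220:440,::-1].repeat(3,0).repeat(3,1))
E
```

```text
clock: 30.3
position: [0.51, -0.2089, 0.0315]
tool_rot: [-2.197, -0.006, 1.822]
force: [0.2, -0.4, 0.8]
grip_width: 0.0377
[ 0.51004188 -0.20891313  0.03151973] 30.3 [ 0.2456669  -0.41637677  0.7641614 ]
```

View pics/w21.png

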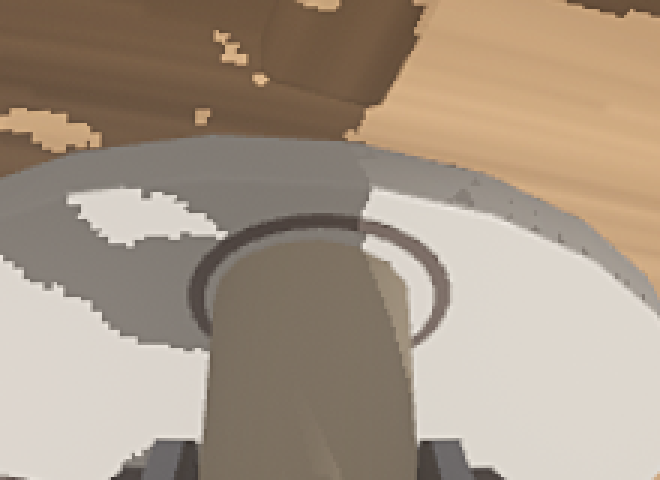

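```bash

python3 -m crank '[{"hand":1,"dx":1.5,"dy":1,"dz":1,"yaw":0},{"hand":1,"dx":1.5,"dy":2,"dz":1.5,"yaw":0},{"hand":1,"dx":1.5,"dy":2,"dz":1.5,"yaw":0}]'
python3 -c "
from h import *
print(shift(bot.observe()['position']+np.array([0,0,.08])))"
```

```text
clock: 30.6
position: [0.5106, -0.2076, 0.0302]
tool_rot: [-2.199, -0.005, 1.822]
force: [-0.0, -1.9, 14.5]
grip_width: 0.0374
[  0.4 -64.7 -47. ]
```

Contact at 14 N. I'll release and retreat straight up, since the opened fingers straddle the post.

```bash

python3 -m crank '[{"hand":0.3,"dx":0,"dy":0,"dz":0,"yaw":0},{"hand":0.3,"dx":0,"dy":0,"dz":0,"yaw":0},{"hand":0.3,"dx":0,"dy":0,"dz":0,"yaw":0},{"hand":0.3,"dx":0,"dy":0,"dz":0,"yaw":0},{"hand":0.3,"dx":0,"dy":0,"dz":0,"yaw":0},{"hand":0.3,"dx":0,"dy":0,"dz":0,"yaw":0}]'
python3 - <<'E'
from h import *
cv2.imwrite('pics/w22.png',bot.grab_frame('wrist')[:,:,::-1])
E
```

```text
clock: 31.1
position: [0.5093, -0.2076, 0.0289]
tool_rot: [-2.196, -0.006, 1.822]
force: [-0.2, -0.7, -0.7]
grip_width: 0.0599
```

View pics/w22.png

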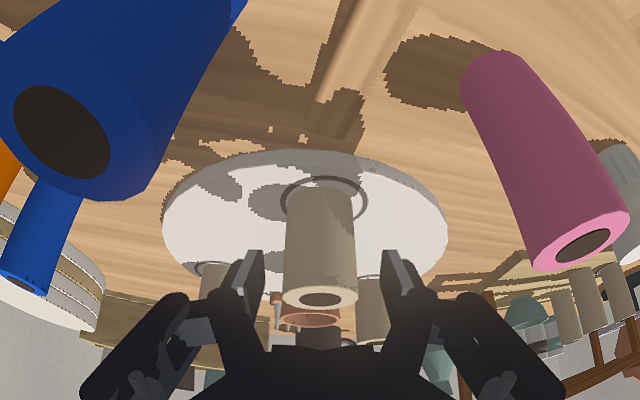

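```bash

python3 -m crank '[{"hand":0.3,"dx":0,"dy":-14,"dz":-10,"yaw":0},{"hand":0.3,"dx":0,"dy":-35,"dz":-26,"yaw":0},{"hand":0.3,"dx":0,"dy":-60,"dz":-43,"yaw":0},{"hand":0.3,"dx":0,"dy":-85,"dz":-61,"yaw":0},{"hand":0.3,"dx":0,"dy":-115,"dz":-83,"yaw":0},{"hand":0.3,"dx":0,"dy":-150,"dz":-100,"yaw":0},{"hand":0.3,"dx":0,"dy":-150,"dz":-100,"yaw":0},{"hand":0.3,"dx":0,"dy":-150,"dz":-100,"yaw":0}]'
python3 - <<'E'
from h import *
for n in ['scene','side','wrist']: cv2.imwrite(f'pics/{n}23.png',bot.grab_frame(n)[:,:,::-1])
E
```

```text
clock: 31.82
position: [0.5035, -0.2096, 0.2124]
tool_rot: [-2.198, -0.007, 1.823]
force: [-0.1, -1.3, -0.1]
grip_width: 0.0596
```

View pics/scene23.png

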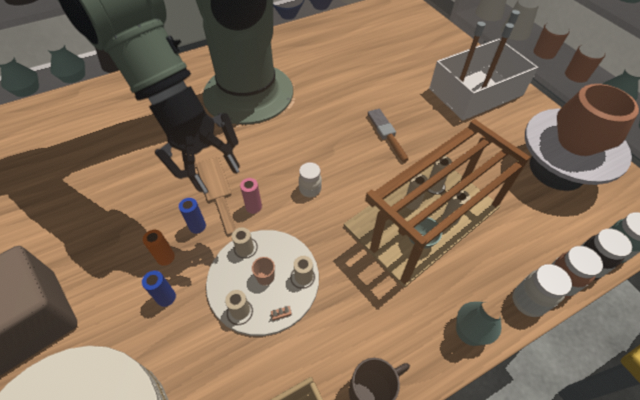

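View pics/wrist23.png

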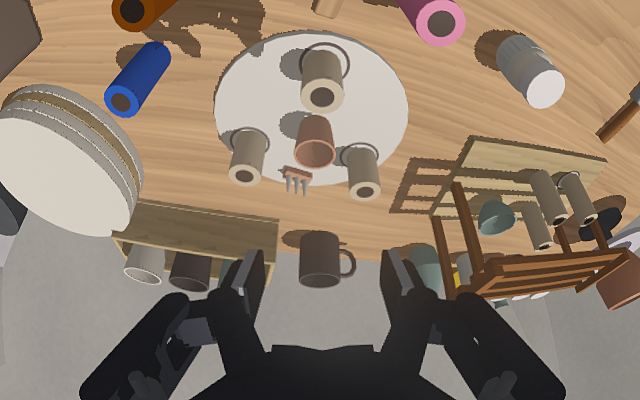

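View pics/side23.png

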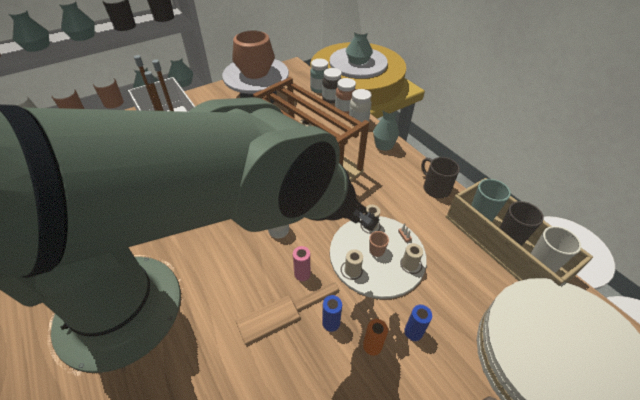

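```bash
python3 - <<'E'
from h import *
a=cv2.imread('pics/scene23.png');b=cv2.imread('pics/side23.png')
def bore(im,u,v,r=6,thr=85):
    g=im.max(2)[v-r:v+r+1,u-r:u+r+1]
    n,l,st,ce=cv2.connectedComponentsWithStats((g<thr).astype(np.uint8))
    k=min(range(1,n),key=lambda i:np.hypot(*(ce[i]-r))+(100 if st[i,4]<6 else 0)); return ce[k]+[u-r,v-r]
for nm,s,d in [('new',(242,237),(354,258)),('shB',(236,299),(415,250))]:
    A=bore(a,*s);B=bore(b,*d); print(nm,*tri(ray('scene',*A),ray('side',*B)))
print('shA scene',plane('scene',*bore(a,303,264),.072))
print('rack wrist',plane('wrist',557,214,.102),plane('wrist',588,214,.102))
cv2.imwrite('pics/c23.png',cv2.resize(a[140:260,340:500],None,fx=5,fy=5,interpolation=cv2.INTER_CUBIC))
E
```

```text
new [ 0.49907198 -0.21272649  0.07240174] 0.0005385982685517693
shB [ 0.62623981 -0.27471451  0.07317056] 0.00024025381406794465
shA scene [ 0.61626207 -0.12244934  0.072     ]
rack wrist [0.55800673 0.16586026 0.102     ] [0.54142291 0.24635313 0.102     ]
```

View pics/c23.png

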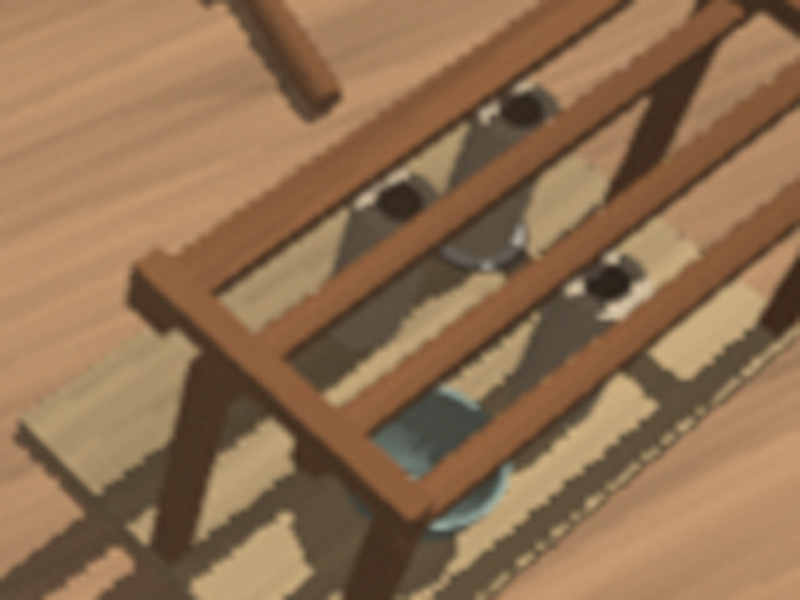

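```bash
python3 - <<'E'
import cv2,numpy as np
a=cv2.imread('pics/scene0.png').astype(int);b=cv2.imread('pics/scene23.png').astype(int)
for n,(x0,y0,x1,y1) in dict(shA=(285,250,322,290),shB=(220,285,255,325),cup=(250,255,280,285),jar=(295,160,325,200),tall_rack=(405,165,430,200)).items():
    A=cv2.cvtColor(a[y0:y1,x0:x1].astype(np.uint8),6).astype(np.float32);B=cv2.cvtColor(b[y0:y1,x0:x1].astype(np.uint8),6).astype(np.float32)
    print(n,cv2.phaseCorrelate(A,B),np.abs(A-B).mean())
cv2.imwrite('pics/c24.png',np.hstack([cv2.resize(i[250:290,285:325].astype(np.uint8),None,fx=9,fy=9) for i in (a,b)]))
E
```

```text
shA ((0.0018289562478805976, -0.055238835662194674), 0.9939200659096241) 7.826351
shB ((0.0002818478652351075, -0.040480773524990354), 1.0025846703184975) 7.402143
cup ((-0.03586277570380503, -0.05229298335411947), 0.9993870380189683) 6.858889
jar ((0.013060209308008552, 0.020661423609517726), 1.0215452768405278) 7.7458334
tall_rack ((0.4802677231026937, 0.11182252349959754), 0.9915265430344475) 5.285714
```

View pics/c24.png

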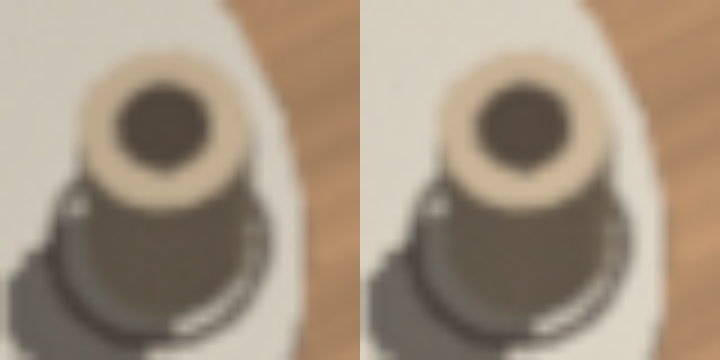

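Nothing moved (image shift under 0.1 px; the 0.5 px in the rack crop comes from changed content behind the post). Handing in.

```bash
python3 -c "
from workcell import bot
s=bot.observe();print(s['clock'],s['force'],s['qd'].round(3)); print(bot.job_done())"
```

```text
31.9667 [-0.38699776  0.07869651 -0.11544047] [-0.034  0.019  0.051  0.02   0.055 -0.008 -0.042]
the job is handed in; nothing more can be done
None
```

Both posts are placed and the job is handed in at 32 s; it gave no verdict. The odd post was the tall one on the kiln shelf. I stood it on the rack's empty mark and released it, then stood the rack's front-row short post on the freed kiln-shelf mark.

**How the tilt was reached:** the moves cannot tilt the tool directly. I got about 36° by repeatedly commanding poses the arm could not reach.

**Last checks:**
- **Tall post in the rack:** side and wrist views put it at about (0.558, 0.275), roughly 3 mm from the mark at (0.558, 0.2725), standing upright.
- **Short post on the kiln shelf:** triangulated at (0.499, -0.213) with its top at 0.072, roughly 3 mm from the mark at (0.498, -0.210).
- **Other things:** the scene crops of the two matching kiln posts, the cup and the glaze jar show image shifts under 0.1 px. I judged the cone pack, bowl, paddle, trim tool and back-row post by eye only, and they look unmoved.
- **Robot:** it ended clear of everything, with the measured force near zero.

**Checks that disagreed:**
- An automatic reading of one matching kiln post was 6 mm off. Comparing the before and after crops showed it had not moved.
- A final oblique wrist-camera reading of two rack posts came out 20–30 mm off. I discounted it because they lay far off the image centre and I had read the pixels by eye, and the earlier side view fitted.
- The crop of the rack's tall front-row post shifted by 0.5 px. I put that down to changes behind it.
- Joint readings at the limits went a few mrad past the rounded ranges in the task text (for example joint 6 at 1.933 against 1.93).

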